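# Clear the painting table: sort brushes, knives and lidded jars

### The job

The painting session is over: clear the table by sorting everything to its place. Lay all the paintbrushes in the wooden box and all the palette knives in the steel tray, flat and wholly inside; press the loose black lid of each squat paint jar down until it is fully home before you lift that jar, then stand the jars upright in the white tray. Leave the spectacles, tape, bowl, milk carton, bottle and glass jar where they are.

Things in the scene. Friction and masses are not known exactly. Their poses are not given: they have to be found in the camera images.
- brush_box: low open wooden box, the bin for the brushes; fixed to the table. Outside 190 x 100 x 28 mm high, walls and floor 5 mm, inside 180 x 90 mm. Origin: centre of its underside, on the table; x along its 190 mm length, z up
- knife_tray: low open bright steel tray with a small wire handle at each end, the bin for the palette knives; fixed to the table. Outside 190 x 100 x 28 mm high (the handles stand out 15 mm more at each end), walls and floor 5 mm, inside 180 x 90 mm. Origin: centre of its underside, on the table; x along its 190 mm length, z up
- jar_tray: low open white plastic tray with grey ribs along its long sides, the bin for the paint jars; fixed to the table. Outside 170 x 120 x 24 mm high, walls and floor 5 mm, inside 160 x 110 mm: room for both jars side by side along its length. Origin: centre of its underside, on the table; x along its 170 mm length, z up
- brush1: flat paintbrush lying on the table, 150 mm long: pale wooden handle 20 mm wide and 13 mm thick (x = -75 to +10 mm), steel ferrule 26 mm wide (x = +9 to +33), stiff dark brown bristles to x = +75; 45 g, balanced about the origin. Origin: middle of its length, on its underside; x towards the bristles, y across its width. May be absent (None)
- brush2: flat paintbrush lying on the table, 150 mm long: pale wooden handle 20 mm wide and 13 mm thick (x = -75 to +10 mm), steel ferrule 26 mm wide (x = +9 to +33), stiff dark brown bristles to x = +75; 45 g, balanced about the origin. Origin: middle of its length, on its underside; x towards the bristles, y across its width. May be absent (None)
- brush3: flat paintbrush lying on the table, 150 mm long: pale wooden handle 20 mm wide and 13 mm thick (x = -75 to +10 mm), steel ferrule 26 mm wide (x = +9 to +33), stiff dark brown bristles to x = +75; 45 g, balanced about the origin. Origin: middle of its length, on its underside; x towards the bristles, y across its width. May be absent (None)
- knife1: palette knife lying on the table, 150 mm long: round dark wooden handle about 16 mm thick (x = -75 to +15 mm), brass collar, and a thin steel blade 22 mm wide with round end, flat at underside height, to x = +75; 50 g, balanced about x = -20 mm. Origin: middle of its length, on its underside; x towards the blade's end, y across its width. May be absent (None)
- knife2: palette knife lying on the table, 150 mm long: round dark wooden handle about 16 mm thick (x = -75 to +15 mm), brass collar, and a thin steel blade 22 mm wide with round end, flat at underside height, to x = +75; 50 g, balanced about x = -20 mm. Origin: middle of its length, on its underside; x towards the blade's end, y across its width. May be absent (None)
- knife3: palette knife lying on the table, 150 mm long: round dark wooden handle about 16 mm thick (x = -75 to +15 mm), brass collar, and a thin steel blade 22 mm wide with round end, flat at underside height, to x = +75; 50 g, balanced about x = -20 mm. Origin: middle of its length, on its underside; x towards the blade's end, y across its width. May be absent (None)
- jar1: squat white plastic paint jar with a paper label, standing upright: round, 64 mm in diameter, body 48 mm high, 69 mm to the top of its lid when the lid is loose and 62 mm when it is home; 0.15 to 0.33 kg, loose. Origin: centre of its underside; z up
- lid1 (a joint): how far the push-on lid of jar1 has been pressed down, in m: 0 = standing loose 7 mm proud, with the neck showing in the gap (it starts at 0 to 0.0025); 0.007 = fully home on the jar's shoulder. Tight friction fit: about 9 N straight down moves it, it then meets a hard stop, and it stays where it is left
- lid1_top (a point): centre of the top of the black lid of jar1, a disc 62 mm in diameter and 14 mm thick with a grey face; the lid stays on its jar
- jar2: squat white plastic paint jar with a paper label, standing upright: round, 64 mm in diameter, body 48 mm high, 69 mm to the top of its lid when the lid is loose and 62 mm when it is home; 0.15 to 0.33 kg, loose. Origin: centre of its underside; z up
- lid2 (a joint): how far the push-on lid of jar2 has been pressed down, in m: 0 = standing loose 7 mm proud, with the neck showing in the gap (it starts at 0 to 0.0025); 0.007 = fully home on the jar's shoulder. Tight friction fit: about 9 N straight down moves it, it then meets a hard stop, and it stays where it is left
- lid2_top (a point): centre of the top of the black lid of jar2, a disc 62 mm in diameter and 14 mm thick with a grey face; the lid stays on its jar
- spectacles: folded black-framed spectacles standing on their lower rim, 130 x 34 x 35 mm; leave alone. Origin: centre of underside
- tape_roll: roll of masking tape lying flat, 80 mm in diameter, 24 mm high; leave alone. Origin: centre of underside
- water_bowl: small white ceramic bowl, 80 mm in diameter, 32 mm high; leave alone. Origin: centre of underside
- milk_carton: small green and white gable-top milk carton, 66 x 66 mm, 133 mm high, near the far edge; leave alone. Origin: centre of underside
- paint_bottle: blue plastic paint bottle, 62 mm in diameter, 125 mm high, with a white screw cap, near the far edge; leave alone. Origin: centre of underside
- glass_jar: glass jar with dried ochre paint in it, 72 mm in diameter, 78 mm high, near the far edge; leave alone. Origin: centre of underside

How it is judged:
By the outcome, as a careful person would: the job done as asked, in the order asked, and still so for the second after the job is handed in, with the robot touching nothing.
Of brush1, brush2, brush3 only 2 to 3 are there at a start; the rules pass over those that are not, and their reading is None.
Of knife1, knife2, knife3 only 2 to 3 are there at a start; the rules pass over those that are not, and their reading is None.
At some moment in a run one of brush1, brush2, brush3, knife1, knife2, knife3, jar1, jar2 may be knocked a few centimetres aside while the robot is not near it.
It also fails if it takes over 208 s, if anything falls off the work surface, if the arm or the gripper's body presses on something with over 40 N, if the wrist force passes 120 N, or if a joint passes its speed limit or range.

### The arm

A 6-joint arm with a two-finger parallel gripper is mounted at the origin on the work surface. World frame = base frame: x ahead of the robot, y to its left, z up, the work surface at z = 0. Lengths are in m, angles in degrees, forces in N, time in s.
With the tool pointing down it reaches from about 0.35 to 0.85 m from the base axis. Payload 8.1 kg.
Tool frame: the origin (TCP) lies between the finger pads; the fingertips stand arm.tcp_to_tips ahead of it and the grasp point (between the pads) lies 6 mm ahead of it (arm.tcp_to_tips is the distance from the TCP to the fingertips, in m); z points along the fingers, y is the direction in which the jaws open and shut (so a half turn about z gives the same grasp; the last joint's range is limited). The gripper opens to 85 mm and grips with 20 to 120 N. Pads are 22 mm wide; open, the fingers measure 114 mm over their backs; the gripper's body (76 mm by 85 mm) begins 54 mm behind the grasp point. The pads swing forward as they close: fully open they stand 13 mm farther back than shut.
Start: joints at [-80.81, 7.471, 85.268, -0, 87.261, -4.893], TCP at [0.146, -0.582, 0.256] pointing down, gripper open.
Joint ranges: [-169.43, 169.43], [-51.17, 129.36], [1.28, 143.12], [-76.62, 256.62], [0, 156.53], [-152.29, 152.29]. Speed limits (degrees/s): [136.94, 136.94, 159.86, 180, 180, 180].

### API

Orientations are given as a 3x3 rotation matrix whose columns are the frame's x, y, z axes.
In Python, from workcell import monitor, viewer, job_done, arm gives the robot as it stands. The module is installed in compiled form; this text tells all that it offers.
- The arm moves only by the tool jog_arm, never from a script. Its argument "targets" is text: rows parted by semicolons, each of 7 numbers parted by spaces: the shift along the tool's x, y, z in cm, then the turn, a rotation vector about the tool's x, y, z in rad, then the opening, from 0 (shut) to 1 (fully open). A call has exactly 10 rows; each row is the pose to reach, as a shift and turn from the pose commanded when the call began, along the tool's axes at that moment; what a row does not reach only later rows make up. A row lasts 1/12 s, in which the tool goes at most 41.7 mm and 7.16 degrees, less where a joint would pass 70% of its speed; a pose out of reach is approached as far as the arm can. A call with a gripper value outside its range is refused whole. The fingers move at their own pace and stop on an object; the grip force is fixed at half the most. Time passes only in rows, so rows that repeat a pose let the fingers close, or fill a call up. It gives the time, the measured TCP pose, the force and the opening at its end, in the units of the state.
- monitor.get_obs(): the state, without advancing time (a new reading comes with each control period).
- viewer.grab_frame(name): name is "side" or "top" or "wrist"; returns a dict with "frame" (480x640x3 uint8, red, green, blue), "K" (3x3 intrinsics, pixels), "position" and "attitude" of the camera in the world; the wrist camera has in their place "hand_eye" (4x4, takes a point from camera to tool coordinates, whose origin is the TCP and whose axes are the flange's). Camera axes: x right, y down, z forward; pixel columns grow to the right and rows downward; lengths in m; the calibration is good to about 2 mm. The wrist camera is an equidistant fisheye: a pixel r from the principal point sees the ray r / f radians off the axis. A picture is of the moment at which its call begins: read the wrist's pose just before it. There is no depth.
- job_done(): hands the job in, once; it reports no verdict.
The state is a dict: "t": time; "qpos": joint angles; "qd": joint speeds; "tau": joint torques, N m; "position": TCP position; "eef_rot": TCP orientation; "force": force on the tool from outside, world axes, zero at the start; "ft_torque": the same for the moment, N m; "gripper_width": opening from 0.0 (shut) to 1.0 (fully open).
Only numpy, scipy, OpenCV 4.12 (cv2) and the standard library are available. Lean on these libraries where they do the work, as an engineer would, in place of code of your own. Each camera call takes 0.05 s, during which the arm holds its last target.

## Working session

There is one attempt and no reset: what is moved stays moved. The work goes in short steps, Python scripts to look and compute and a tool call to move; the robot and the scene stay as the last step left them, time stands still between calls to the robot, and variables do not carry over. Pictures are saved under pics/ and viewed, and the job is handed in when it is done.

Besides the shell and the picture viewer there is one more tool, called after ">>>" by a JSON object that holds its "op" and its "data", one argument or row to a line. jog_arm: Moves the arm, as the interface text tells. Its arguments: {"type":"object","properties":{"targets":{"type":"string"}},"required":["targets"]}

```bash
mkdir -p pics; ls
python3 - <<'E'
from workcell import monitor, viewer, arm
import cv2,pickle
o=monitor.get_obs(); print(o); print(arm.tcp_to_tips)
d={}
for n in("top","side","wrist"):
    f=viewer.grab_frame(n); d[n]=f
    cv2.imwrite(f"pics/{n}0.png",f["frame"][:,:,::-1]); print(n,{k:v for k,v in f.items() if k!="frame"})
pickle.dump(d,open("f0.pkl","wb"))
E
```

```text
pics
{'t': 0.0, 'qpos': array([-8.08098955e+01,  7.51730250e+00,  8.53303575e+01,  4.89328022e-04,
        8.72612417e+01, -4.89268585e+00]), 'qd': array([ 0.05381613, -0.0791509 ,  0.0615476 , -0.08253928,  0.03215022,
       -0.11201764]), 'tau': array([ 1.95726127e-03, -5.69402111e+01, -5.00543475e+01, -9.29852445e-05,
        1.49800954e-02, -1.77044666e-05]), 'position': array([ 0.14594056, -0.58145353,  0.25521118]), 'eef_rot': array([[ 9.69945271e-01,  2.43323002e-01, -2.95139779e-04],
       [ 2.43323122e-01, -9.69943469e-01,  1.87765728e-03],
       [ 1.70608305e-04, -1.89303913e-03, -9.99998194e-01]]), 'force': array([ 0.35367135,  0.93697972, -0.23311299]), 'ft_torque': array([ 0.04825964,  0.04679326, -0.02668869]), 'gripper_width': 1.0017291424157968}
0.025
top {'K': array([[552.12295951,   0.        , 323.95081711],
       [  0.        , 552.12295951, 229.26812872],
       [  0.        ,   0.        ,   1.        ]]), 'position': array([ 0.35451909, -0.00718306,  1.36949449]), 'attitude': array([[ 0.02054558, -0.9808285 ,  0.19378682],
       [-0.99976179, -0.0215831 , 
[... 268 characters left out ...]
3568 ,  0.89589676]), 'attitude': array([[ 0.99707444, -0.04899022,  0.05867303],
       [-0.07580986, -0.73191215,  0.67716872],
       [ 0.00976886, -0.67963561, -0.73348484]])}
wrist {'K': array([[371.64829954,   0.        , 326.57463621],
       [  0.        , 371.64829954, 242.92417585],
       [  0.        ,   0.        ,   1.        ]]), 'hand_eye': array([[-2.19015502e-04, -9.55066296e-01, -2.96392177e-01,
         7.59671467e-02],
       [ 9.99999083e-01,  1.86828915e-04, -1.34095746e-03,
         4.30839234e-04],
       [ 1.33607790e-03, -2.96392199e-01,  9.55065379e-01,
        -1.17387984e-01],
       [ 0.00000000e+00,  0.00000000e+00,  0.00000000e+00,
         1.00000000e+00]])}
```

View pics/top0.png

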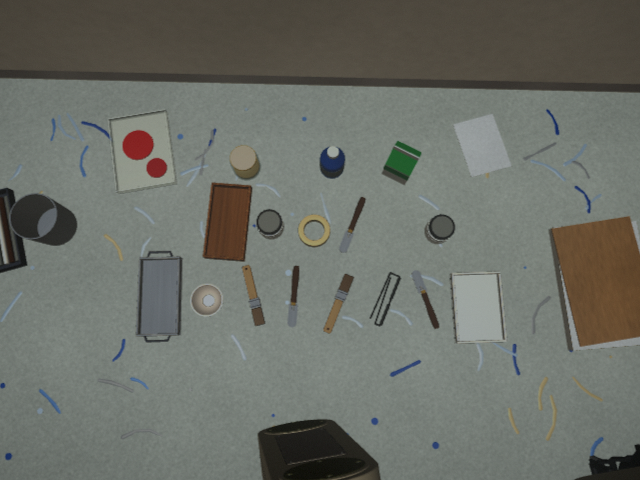

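View pics/side0.png

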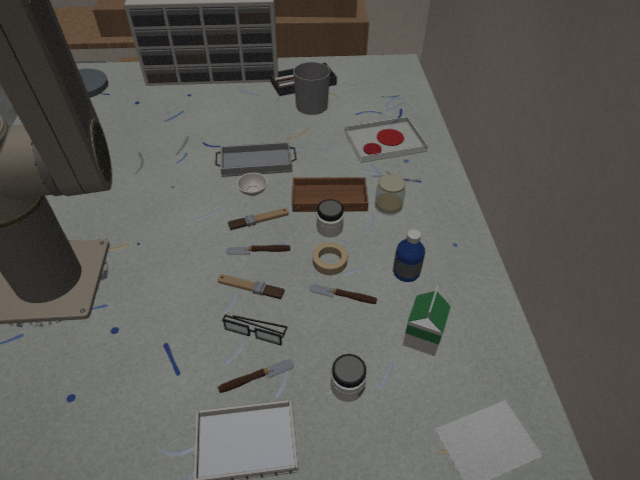

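View pics/wrist0.png

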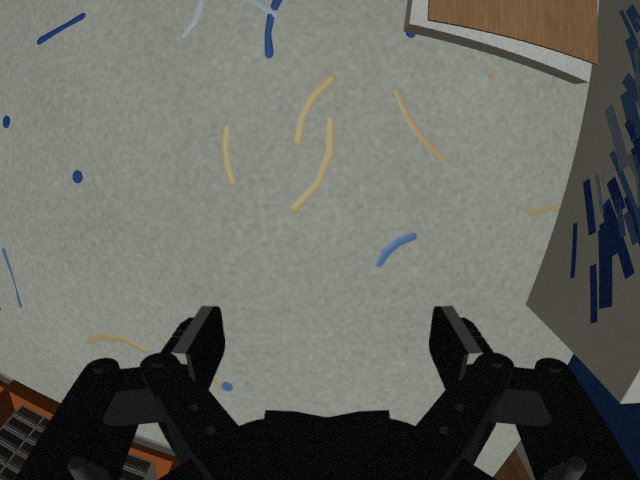

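Run:
```python
import cv2
t=cv2.imread("pics/top0.png"); s=cv2.imread("pics/side0.png")
def c(im,x0,y0,x1,y1,k,n): cv2.imwrite(n,cv2.resize(im[y0:y1,x0:x1],None,fx=k,fy=k,interpolation=cv2.INTER_CUBIC))
c(t,130,170,330,345,4,"pics/t0a.png"); c(t,320,170,520,350,4,"pics/t0b.png")
c(s,190,130,390,270,4,"pics/s0a.png"); c(s,190,250,390,400,4,"pics/s0b.png")
```

```text
(no output)
```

View pics/t0a.png

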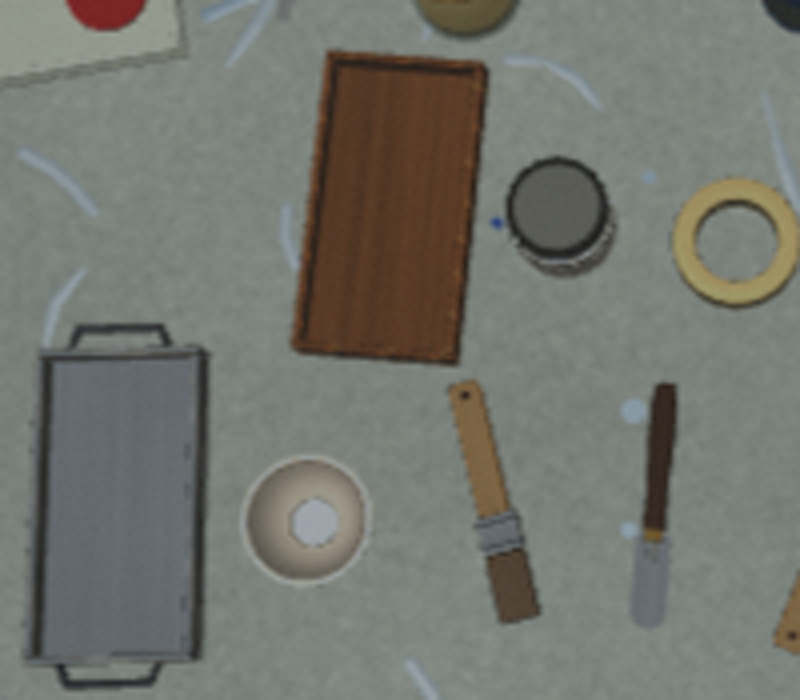

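View pics/t0b.png

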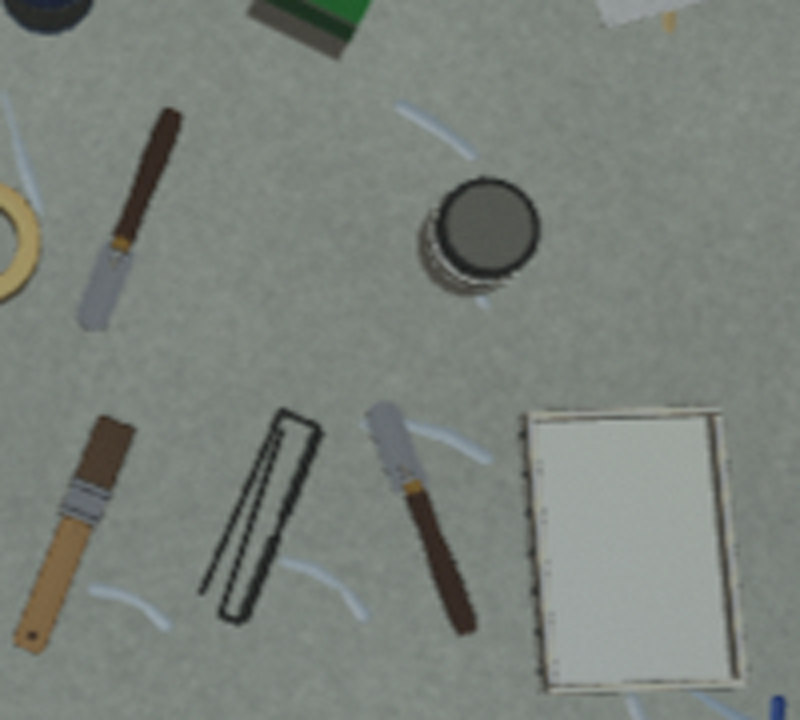

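View pics/s0a.png

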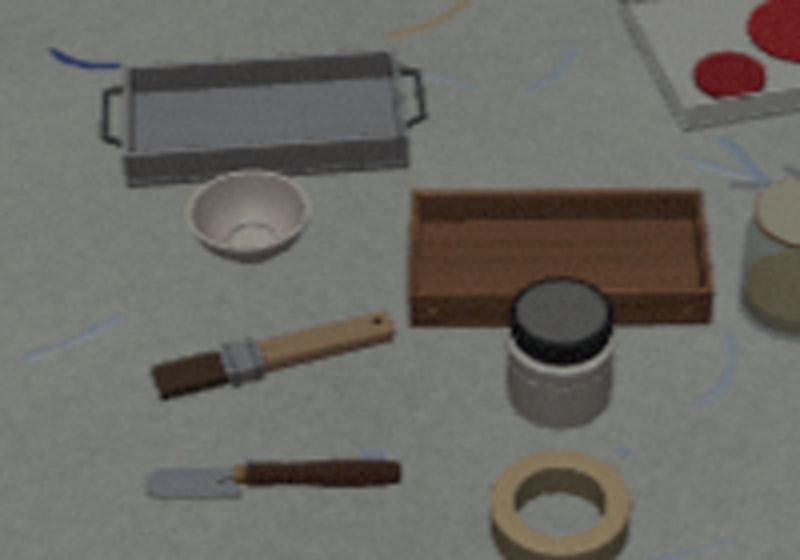

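View pics/s0b.png

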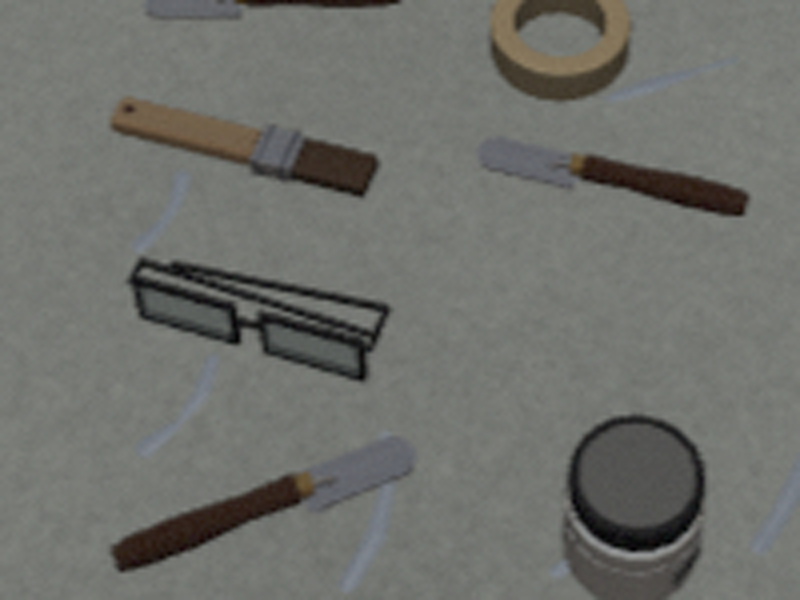

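```bash
cat > h.py <<'E'
import numpy as np, pickle, cv2
from scipy.spatial.transform import Rotation as R
def ray(f,u,v):
    K=f["K"];d=np.array([(u-K[0,2])/K[0,0],(v-K[1,2])/K[1,1],1]);return f["position"],f["attitude"]@d
def hit(f,u,v,z):
    p,d=ray(f,u,v);return p+d*(z-p[2])/d[2]
def cr(f,ox,oy,X,Y,z,k=4): return hit(f,(X+.5)/k-.5+ox,(Y+.5)/k-.5+oy,z)
E
python3 - <<'E'
from h import *
np.set_printoptions(precision=4,suppress=True)
d=pickle.load(open("f0.pkl","rb"));T,S=d["top"],d["side"]
a=(130,170);b=(320,170);sa=(190,130);sb=(190,250)
def rep(n,f,o,p,zs):
    q=[cr(f,*o,*x,z) for x,z in zip(p,zs)]
    ax=q[1]-q[0];print(n,"end0",q[0][:2],"end1",q[1][:2],"mid",((q[0]+q[1])/2)[:2],"len",np.hypot(*ax[:2]),"ang",np.degrees(np.arctan2(ax[1],ax[0])))
rep("brA T",T,a,[(465,382),(519,618)],(.008,.008))
rep("brA S",S,sa,[(390,326),(158,381)],(.008,.008))
rep("knA T",T,a,[(666,384),(648,626)],(.008,.001))
rep("knA S",S,sa,[(401,471),(147,482)],(.008,.001))
rep("knB T",T,b,[(174,110),(92,330)],(.008,.001))
rep("knB S",S,sb,[(747,200),(480,153)],(.008,.001))
rep("brB T",T,b,[(28,648),(119,421)],(.008,.008))
rep("brB S",S,sb,[(112,114),(372,174)],(.008,.008))
rep("knC T",T,b,[(467,632),(383,404)],(.008,.001))
rep("knC S",S,sb,[(115,558),(413,450)],(.008,.001))
for n,f,o,p,z in [("j1T",T,a,(557,207),.068),("j1S",S,sa,(562,317),.068),("j2T",T,b,(489,228),.068),("j2S",S,sb,(637,482),.068)]: print(n,cr(f,*o,*p,z))
for n,o,ps,z in [("bbox",a,[(328,53),(487,66),(458,362),(294,349)],.028),("ktray",a,[(40,350),(208,350),(202,660),(28,660)],.028),("jtray",b,[(527,411),(720,411),(743,688),(547,690)],.024)]:
    q=np.array([cr(T,*o,*p,z) for p in ps]);print(n,q[:,:2].tolist(),"c",q.mean(0)); e=(q[0]+q[1]-q[2]-q[3])/2;print(np.hypot(*e[:2]),np.degrees(np.arctan2(e[1],e[0])),np.hypot(*((q[0]+q[3]-q[1]-q[2])/2)[:2]))
E
```

```text
brA T end0 [0.5286 0.18  ] end1 [0.3852 0.1403] mid [0.4569 0.1601] len 0.14879488748659217 ang -164.5413787882582
brA S end0 [0.5286 0.1782] end1 [0.3871 0.1394] mid [0.4578 0.1588] len 0.14677590977611651 ang -164.66008143404665
knA T end0 [0.53   0.0554] end1 [0.3822 0.0622] mid [0.4561 0.0588] len 0.1480205482920584 ang 177.36807085808454
knA S end0 [0.5312 0.056 ] end1 [0.3833 0.0637] mid [0.4572 0.0599] len 0.1481388661182375 ang 177.0525304644522
knB T end0 [ 0.709  -0.1096] end1 [ 0.5675 -0.0597] mid [ 0.6382 -0.0847] len 0.15005046968393512 ang 160.57225653665884
knB S end0 [ 0.7101 -0.1068] end1 [ 0.5701 -0.0601] mid [ 0.6401 -0.0835] len 0.14747527973552008 ang 161.5678505051297
brB T end0 [ 0.3707 -0.0234] end1 [ 0.5099 -0.0769] mid [ 0.4403 -0.0502] len 0.14914936244428953 ang -21.04927962932794
brB S end0 [ 0.3693 -0.0247] end1 [ 0.511  -0.0758] mid [ 0.4402 -0.0502] len 0.15065451678681308 ang -19.809777427658652
knC T end0 [ 0.3857 -0.29  ] end1 [ 0.5248 -0.2417] mid [ 0.4553 -0.2659] len 0.1472218304320857 ang 19.15657151735113
knC S end0 [ 0.3865 -0.29  ] end1 [ 0.5
[... 277 characters left out ...]
274942], [0.5382621036723945, 0.1820925799818119], [0.5441143985085692, 0.2827409409401258]] c [0.6351 0.2278 0.028 ]
0.1881217072307707 -2.838263537905893 0.100614247690319
ktray [[0.5401447904845758, 0.43774964058935995], [0.5423615677373095, 0.3352281435922774], [0.3561917820752627, 0.3256823137506844], [0.35406293513058673, 0.4290378904931652]] c [0.4482 0.3819 0.028 ]
0.18634955290013194 2.8078981238365617 0.1029614660215543
jtray [[0.5195170355252923, -0.3260336000276342], [0.522054720109443, -0.44452622888234633], [0.35576097644512317, -0.45146240110903507], [0.35217903214036966, -0.3339546408674289]] c [ 0.4374 -0.389   0.024 ]
0.16698119611144285 2.549798026833734 0.1180398592757459
```

```bash
cat > plan.py <<'E'
import sys
from h import *
from workcell import monitor
o=monitor.get_obs();p=np.array(o["position"]);M=np.array(o["eef_rot"])
a=list(map(float,sys.argv[1:]))
psi=np.radians(a[3]);Md=np.array([[np.cos(psi),np.sin(psi),0],[np.sin(psi),-np.cos(psi),0],[0,0,-1]])
d=M.T@(np.array(a[:3])-p)*100;r=R.from_matrix(M.T@Md).as_rotvec()
print("pos",p.round(4),"psi",round(np.degrees(np.arctan2(M[1,0],M[0,0])),2),"F",o["force"].round(1),"w",round(o["gripper_width"],3),"t",round(o["t"],2),"q6",o["qpos"][5].round(0))
print("shift cm",d.round(2),"rot",r.round(3))
E
cat > look.py <<'E'
# look.py name cam [x0 y0 x1 y1 k]
import sys
from h import *
from workcell import monitor,viewer
o=monitor.get_obs();f=viewer.grab_frame(sys.argv[2]);f["obs"]=o
n=sys.argv[1];pickle.dump(f,open(f"{n}.pkl","wb"))
im=f["frame"][:,:,::-1]
if len(sys.argv)>3:
    x0,y0,x1,y1=map(int,sys.argv[3:7]);k=float(sys.argv[7]);im=cv2.resize(im[y0:y1,x0:x1],None,fx=k,fy=k,interpolation=cv2.INTER_CUBIC)
cv2.imwrite(f"pics/{n}.png",im);print(im.shape,o["t"])
E
cat >> h.py <<'E'
def whit(f,u,v,z):
    K=f["K"];x=(u-K[0,2]);y=(v-K[1,2]);r=np.hypot(x,y);th=r/K[0,0]
    d=np.array([x/r*np.sin(th),y/r*np.sin(th),np.cos(th)]) if r>0 else np.array([0,0,1.])
    H=f["hand_eye"];M=np.array(f["obs"]["eef_rot"]);P=np.array(f["obs"]["position"])
    c=P+M@H[:3,3];d=M@H[:3,:3]@d
    return c+d*(z-c[2])/d[2]
E
python3 plan.py .625 -.298 .2 2.5
```

```text
pos [ 0.146  -0.5816  0.2555] psi 14.08 F [-0.4 -0.8  0.3] w 1.0 t 0.15 q6 -5.0
shift cm [ 53.36 -15.84   5.58] rot [-0.001  0.     0.202]
```

>>> {"op": "jog_arm", "data": {
  "targets": "2 -0.6 0.2 0 0 0.02 0; 5 -1.5 0.5 0 0 0.06 0; 8.5 -2.5 0.9 0 0 0.12 0; 12 -3.6 1.3 0 0 0.2 0; 15.5 -4.6 1.6 0 0 0.2 0; 19 -5.6 2 0 0 0.2 0; 22.5 -6.7 2.4 0 0 0.2 0; 26 -7.7 2.7 0 0 0.2 0; 29.5 -8.8 3.1 0 0 0.2 0; 33 -9.8 3.5 0 0 0.2 0"
}}

```text
t: 0.98
position: [0.4435, -0.4052, 0.2209]
eef_rot: [[0.999, 0.046, -0.0], [0.046, -0.999, 0.0], [-0.0, -0.0, -1.0]]
force: [0.0, 0.9, 0.5]
gripper_width: -0.001
```

```bash
python3 plan.py .625 -.298 .2 2.5
```

```text
pos [ 0.4435 -0.4052  0.2209] psi 2.62 F [0.  0.9 0.5] w -0.001 t 0.98 q6 40.0
shift cm [18.62 -9.88  2.09] rot [-0.     0.     0.002]
```

>>> {"op": "jog_arm", "data": {
  "targets": "3 -1.6 0.3 0 0 0 0; 6.2 -3.3 0.7 0 0 0 0; 9.4 -5 1 0 0 0 0; 12.6 -6.7 1.4 0 0 0 0; 15.5 -8.2 1.7 0 0 0 0; 17.6 -9.3 2 0 0 0 0; 18.6 -9.9 2.1 0 0 0 0; 18.6 -9.9 2.1 0 0 0 0; 18.6 -9.9 2.1 0 0 0 0; 18.6 -9.9 2.1 0 0 0 0"
}}

```text
t: 1.82
position: [0.6224, -0.3003, 0.2003]
eef_rot: [[0.999, 0.045, -0.001], [0.045, -0.999, -0.0], [-0.001, 0.0, -1.0]]
force: [0.0, 0.0, 0.4]
gripper_width: 0.0
```

```bash
python3 look.py w1 wrist
```

```text
(480, 640, 3) 1.8167
```

View pics/w1.png

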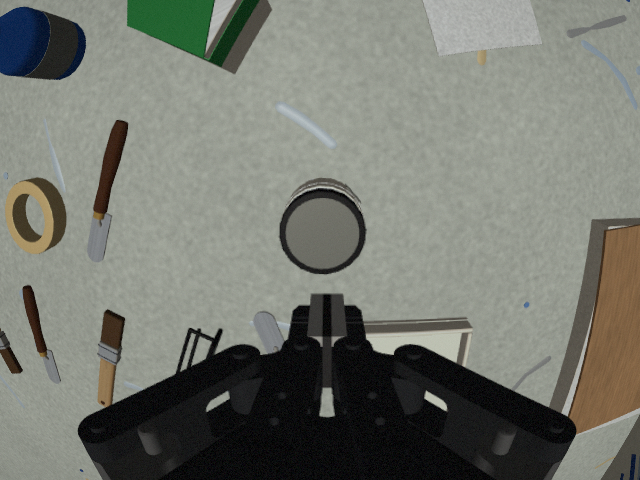

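```bash
python3 - <<'E'
from h import *
f=pickle.load(open("w1.pkl","rb"))
for z in(.062,.066,.069):print(z,whit(f,322.5,231,z))
E
python3 plan.py .6245 -.297 .1 2.5
```

```text
0.062 [ 0.62773531 -0.2971914   0.062     ]
0.066 [ 0.62884252 -0.29719155  0.066     ]
0.069 [ 0.62967293 -0.29719167  0.069     ]
pos [ 0.6224 -0.3005  0.2006] psi 2.54 F [-0.2 -0.6 -0.4] w 0.004 t 1.87 q6 57.0
shift cm [ 0.23 -0.35 10.06] rot [0.    0.    0.001]
```

>>> {"op": "jog_arm", "data": {
  "targets": "0.4 -0.35 1.5 0 0 0 0; 0.4 -0.35 4 0 0 0 0; 0.4 -0.35 7 0 0 0 0; 0.4 -0.35 9 0 0 0 0; 0.4 -0.35 10 0 0 0 0; 0.4 -0.35 10.3 0 0 0 0; 0.4 -0.35 10.3 0 0 0 0; 0.4 -0.35 10.3 0 0 0 0; 0.4 -0.35 10.3 0 0 0 0; 0.4 -0.35 10.3 0 0 0 0"
}}

```text
t: 2.7
position: [0.6285, -0.2962, 0.0995]
eef_rot: [[0.999, 0.046, 0.003], [0.046, -0.999, -0.002], [0.003, 0.002, -1.0]]
force: [0.0, -0.5, -0.7]
gripper_width: 0.002
```

>>> {"op": "jog_arm", "data": {
  "targets": "0 0 0.05 0 0 0 0; 0 0 0.1 0 0 0 0; 0 0 0.15 0 0 0 0; 0 0 0.2 0 0 0 0; 0 0 0.25 0 0 0 0; 0 0 0.3 0 0 0 0; 0 0 0.35 0 0 0 0; 0 0 0.4 0 0 0 0; 0 0 0.45 0 0 0 0; 0 0 0.5 0 0 0 0"
}}

```text
t: 3.53
position: [0.6273, -0.2955, 0.0922]
eef_rot: [[0.999, 0.046, -0.0], [0.046, -0.999, 0.0], [-0.0, -0.0, -1.0]]
force: [0.1, -0.2, -0.6]
gripper_width: 0.004
```

>>> {"op": "jog_arm", "data": {
  "targets": "0 0 0.05 0 0 0 0; 0 0 0.1 0 0 0 0; 0 0 0.15 0 0 0 0; 0 0 0.2 0 0 0 0; 0 0 0.25 0 0 0 0; 0 0 0.3 0 0 0 0; 0 0 0.35 0 0 0 0; 0 0 0.4 0 0 0 0; 0 0 0.4 0 0 0 0; 0 0 0.4 0 0 0 0"
}}

```text
t: 4.37
position: [0.6275, -0.2956, 0.0897]
eef_rot: [[0.999, 0.046, 0.0], [0.046, -0.999, -0.0], [0.0, 0.0, -1.0]]
force: [-4.2, 2.3, 8.3]
gripper_width: -0.004
```

>>> {"op": "jog_arm", "data": {
  "targets": "0 0 0.05 0 0 0 0; 0 0 0.1 0 0 0 0; 0 0 0.15 0 0 0 0; 0 0 0.2 0 0 0 0; 0 0 0.2 0 0 0 0; 0 0 0.2 0 0 0 0; 0 0 0.2 0 0 0 0; 0 0 0.2 0 0 0 0; 0 0 0.2 0 0 0 0; 0 0 0.2 0 0 0 0"
}}

```text
t: 5.2
position: [0.6275, -0.2956, 0.0876]
eef_rot: [[0.999, 0.046, 0.0], [0.046, -0.999, -0.0], [0.0, 0.0, -1.0]]
force: [-4.4, 2.2, 8.7]
gripper_width: 0.001
```

>>> {"op": "jog_arm", "data": {
  "targets": "0 0 0.03 0 0 0 0; 0 0 0.06 0 0 0 0; 0 0 0.09 0 0 0 0; 0 0 0.12 0 0 0 0; 0 0 0.15 0 0 0 0; 0 0 0.15 0 0 0 0; 0 0 0.15 0 0 0 0; 0 0 0.15 0 0 0 0; 0 0 0.15 0 0 0 0; 0 0 0.15 0 0 0 0"
}}

```text
t: 6.03
position: [0.6277, -0.2957, 0.0871]
eef_rot: [[0.999, 0.046, 0.001], [0.046, -0.999, -0.001], [0.001, 0.001, -1.0]]
force: [-7.1, 3.3, 13.7]
gripper_width: -0.002
```

>>> {"op": "jog_arm", "data": {
  "targets": "0 0 0.03 0 0 0 0; 0 0 0.06 0 0 0 0; 0 0 0.09 0 0 0 0; 0 0 0.12 0 0 0 0; 0 0 0.15 0 0 0 0; 0 0 0.15 0 0 0 0; 0 0 0.15 0 0 0 0; 0 0 0.15 0 0 0 0; 0 0 0.15 0 0 0 0; 0 0 0.15 0 0 0 0"
}}

```text
t: 6.87
position: [0.628, -0.2958, 0.0871]
eef_rot: [[0.999, 0.046, 0.002], [0.046, -0.999, -0.001], [0.001, 0.001, -1.0]]
force: [-10.5, 5.7, 22.3]
gripper_width: 0.0
```

>>> {"op": "jog_arm", "data": {
  "targets": "0 0 -0.5 0 0 0 0; 0 0 -1.5 0 0 0 0; 0 0 -3.5 0 0 0 0; 0 0 -6 0 0 0 1; 0 0 -8 0 0 0 1; 0 0 -9 0 0 0 1; 0 0 -9 0 0 0 1; 0 0 -9 0 0 0 1; 0 0 -9 0 0 0 1; 0 0 -9 0 0 0 1"
}}

```text
t: 7.7
position: [0.6264, -0.295, 0.1709]
eef_rot: [[0.999, 0.046, -0.003], [0.046, -0.999, 0.002], [-0.003, -0.002, -1.0]]
force: [0.9, -0.1, -0.2]
gripper_width: 0.973
```

```bash
python3 look.py w2 wrist; python3 look.py t2 top; python3 plan.py .6265 -.297 .045 2.5
```

```text
(480, 640, 3) 7.7
(480, 640, 3) 7.75
pos [ 0.6266 -0.295   0.1713] psi 2.62 F [-0.5 -0.2 -0.1] w 0.998 t 7.8 q6 58.0
shift cm [1.000e-02 2.100e-01 1.263e+01] rot [-0.002  0.002  0.002]
```

View pics/w2.png

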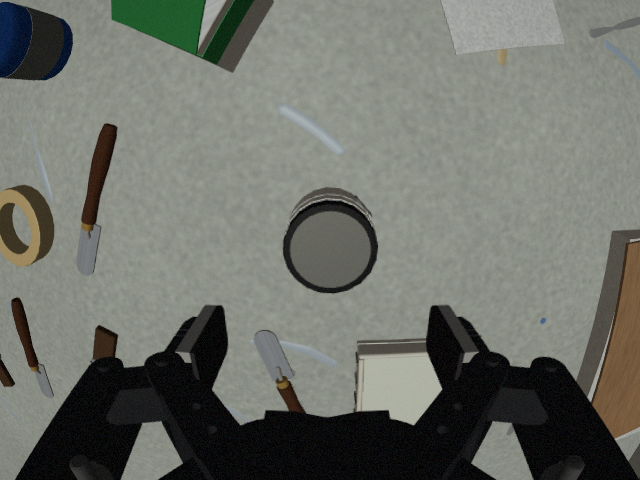

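View pics/t2.png

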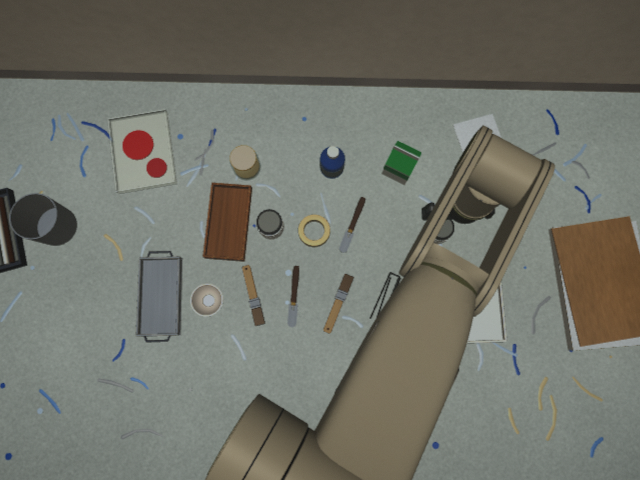

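```bash
python3 -c "
from h import *
f=pickle.load(open('w2.pkl','rb'));print(whit(f,330.5,246,.062),f['obs']['position'])"
```

```text
[ 0.62987246 -0.29716856  0.062     ] [ 0.62637423 -0.29496193  0.17086972]
```

>>> {"op": "jog_arm", "data": {
  "targets": "0.15 0.2 1 0 0 0 1; 0.15 0.2 3.5 0 0 0 1; 0.15 0.2 6.5 0 0 0 1; 0.15 0.2 9.5 0 0 0 1; 0.15 0.2 11.5 0 0 0 1; 0.15 0.2 12.5 0 0 0 1; 0.15 0.2 12.9 0 0 0 1; 0.15 0.2 12.9 0 0 0 1; 0.15 0.2 12.9 0 0 0 1; 0.15 0.2 12.9 0 0 0 0.8"
}}

```text
t: 8.63
position: [0.6303, -0.2982, 0.0466]
eef_rot: [[0.999, 0.046, 0.003], [0.046, -0.999, -0.002], [0.003, 0.002, -1.0]]
force: [0.6, 0.7, 0.3]
gripper_width: 0.883
```

>>> {"op": "jog_arm", "data": {
  "targets": "0 0 0 0 0 0 0.6; 0 0 0 0 0 0 0.4; 0 0 0 0 0 0 0; 0 0 0 0 0 0 0; 0 0 0 0 0 0 0; 0 0 0 0 0 0 0; 0 0 -0.3 0 0 0 0; 0 0 -0.6 0 0 0 0; 0 0 -1 0 0 0 0; 0 0 -1 0 0 0 0"
}}

```text
t: 9.47
position: [0.6292, -0.2976, 0.0552]
eef_rot: [[0.999, 0.046, 0.001], [0.046, -0.999, -0.0], [0.001, 0.0, -1.0]]
force: [-0.1, -0.2, -3.7]
gripper_width: 0.73
```

```bash
python3 look.py s3 side 250 280 450 440 4; python3 look.py w3 wrist 160 120 480 480 1.6
```

```text
(640, 800, 3) 9.4667
(576, 512, 3) 9.5167
```

View pics/s3.png

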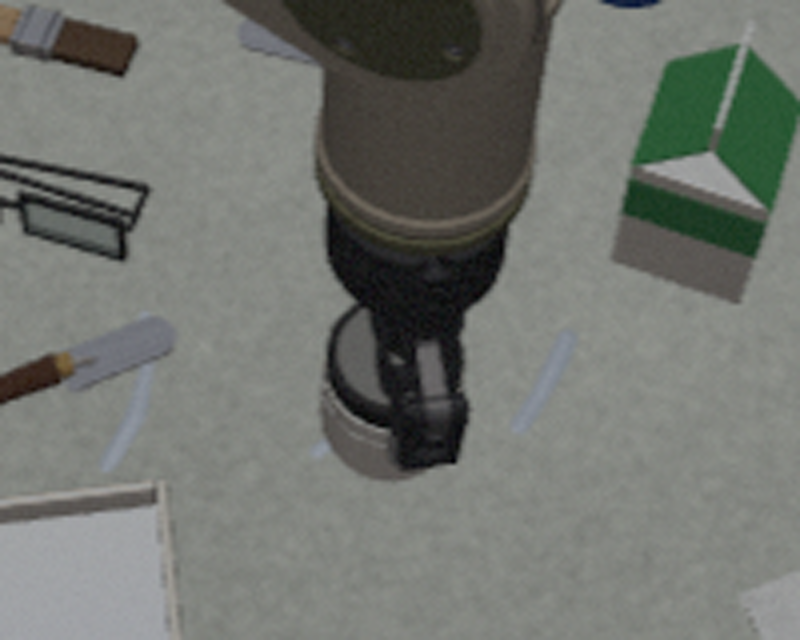

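View pics/w3.png

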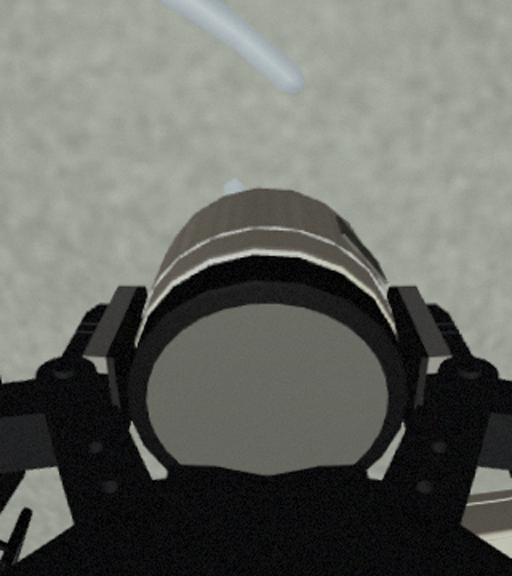

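```bash
python3 plan.py .4755 -.3873 .11 2.55
```

```text
pos [ 0.629  -0.2975  0.0544] psi 2.62 F [-0.5  0.2 -3.2] w 0.724 t 9.57 q6 58.0
shift cm [-15.74   8.27  -5.56] rot [ 0.    -0.     0.001]
```

>>> {"op": "jog_arm", "data": {
  "targets": "0 0 -1.5 0 0 0 0; 0 0 -4 0 0 0 0; -1.5 0.8 -5.6 0 0 0 0; -4.5 2.4 -5.6 0 0 0 0; -7.7 4 -5.6 0 0 0 0; -11 5.7 -5.6 0 0 0 0; -13.5 7.1 -5.6 0 0 0 0; -15.2 8 -5.6 0 0 0 0; -15.7 8.3 -5.6 0 0 0 0; -15.7 8.3 -5.6 0 0 0 0"
}}

```text
t: 10.4
position: [0.4748, -0.3887, 0.1113]
eef_rot: [[0.999, 0.043, 0.0], [0.043, -0.999, -0.001], [0.0, 0.001, -1.0]]
force: [0.4, 0.6, -3.6]
gripper_width: 0.73
```

```bash
python3 plan.py .4755 -.3873 .053 2.55; python3 look.py w4 wrist
```

```text
pos [ 0.4748 -0.3887  0.1113] psi 2.49 F [ 0.4  0.6 -3.6] w 0.73 t 10.4 q6 43.0
shift cm [ 0.07 -0.14  5.83] rot [ 0.001 -0.    -0.001]
(480, 640, 3) 10.4
```

View pics/w4.png

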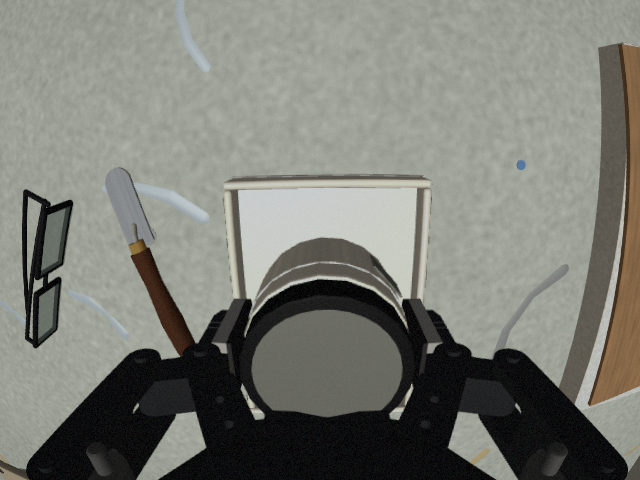

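>>> {"op": "jog_arm", "data": {
  "targets": "0.05 -0.1 1 0 0 0 0; 0.05 -0.1 2.5 0 0 0 0; 0.05 -0.1 4 0 0 0 0; 0.05 -0.1 5 0 0 0 0; 0.05 -0.1 5.5 0 0 0 0; 0.05 -0.1 5.7 0 0 0 0; 0.05 -0.1 5.8 0 0 0 0; 0.05 -0.1 5.9 0 0 0 0; 0.05 -0.1 5.9 0 0 0 0; 0.05 -0.1 5.9 0 0 0 0"
}}

```text
t: 11.28
position: [0.477, -0.387, 0.0521]
eef_rot: [[0.999, 0.046, 0.001], [0.046, -0.999, -0.001], [0.001, 0.001, -1.0]]
force: [0.7, 1.6, -0.9]
gripper_width: 0.728
```

>>> {"op": "jog_arm", "data": {
  "targets": "0 0 0.05 0 0 0 0; 0 0 0.1 0 0 0 0; 0 0 0.15 0 0 0 0; 0 0 0.2 0 0 0 0; 0 0 0.2 0 0 0 0; 0 0 0.2 0 0 0 0; 0 0 0.2 0 0 0 0; 0 0 0.2 0 0 0 0; 0 0 0.2 0 0 0 0; 0 0 0.2 0 0 0 0"
}}

```text
t: 12.12
position: [0.477, -0.387, 0.052]
eef_rot: [[0.999, 0.046, 0.001], [0.046, -0.999, -0.001], [0.001, 0.001, -1.0]]
force: [-7.9, 7.1, 16.6]
gripper_width: 0.728
```

>>> {"op": "jog_arm", "data": {
  "targets": "0 0 -0.1 0 0 0 0; 0 0 -0.15 0 0 0 0.86; 0 0 -0.15 0 0 0 0.86; 0 0 -0.15 0 0 0 0.86; 0 0 -0.15 0 0 0 0.86; 0 0 -1 0 0 0 0.9; 0 0 -3 0 0 0 0.95; 0 0 -6 0 0 0 1; 0 0 -10 0 0 0 1; 0 0 -11 0 0 0 1"
}}

```text
t: 12.95
position: [0.4786, -0.3887, 0.1669]
eef_rot: [[0.999, 0.046, 0.006], [0.046, -0.999, -0.006], [0.006, 0.007, -1.0]]
force: [0.1, -1.1, 0.9]
gripper_width: 1.001
```

```bash
python3 look.py w5 wrist;python3 look.py s5 side 150 250 450 480 2.6; python3 plan.py .6285 .119 .2 2.5
```

```text
(480, 640, 3) 12.95
(598, 780, 3) 13.0
pos [ 0.4785 -0.3886  0.1647] psi 2.63 F [0.  0.3 0.4] w 1.001 t 13.05 q6 44.0
shift cm [ 17.33 -49.99  -3.74] rot [ 0.006 -0.006  0.002]
```

View pics/w5.png

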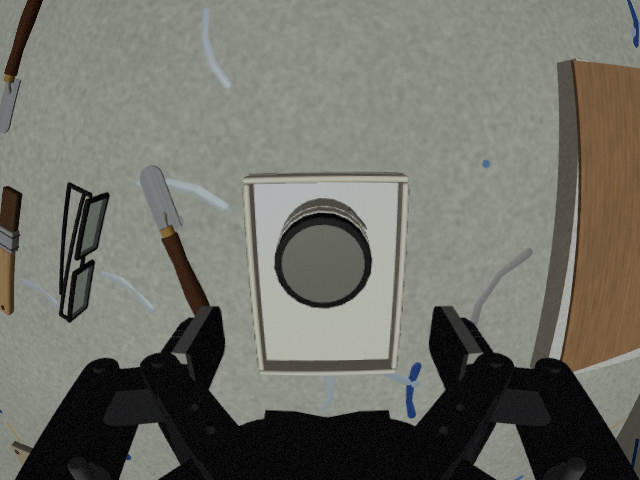

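View pics/s5.png

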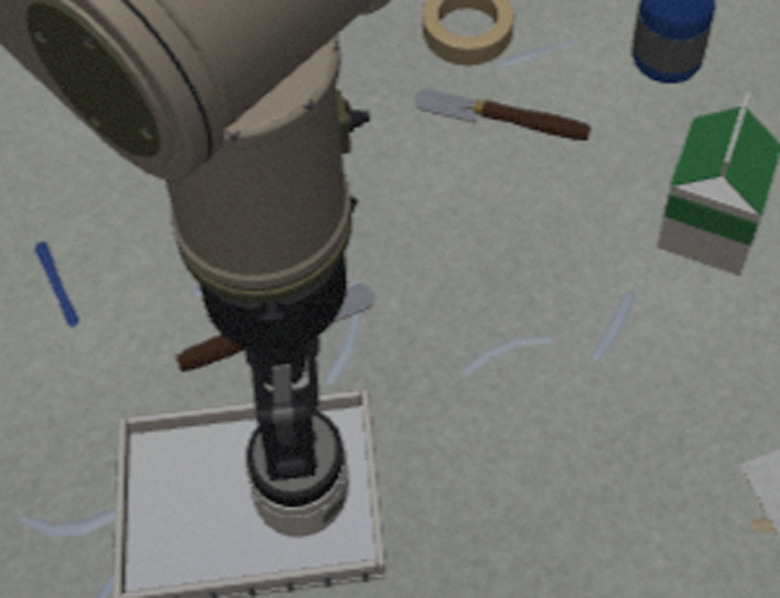

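```bash
python3 -c "
from h import *
f=pickle.load(open('w5.pkl','rb'));print(whit(f,323,260,.067))
for p in[(247,176),(408,176),(398,372),(262,372)]:print(whit(f,*p,.024))"
```

```text
[ 0.47662386 -0.38729313  0.067     ]
[ 0.52202371 -0.33093981  0.024     ]
[ 0.52722509 -0.44565406  0.024     ]
[ 0.35989959 -0.45745749  0.024     ]
[ 0.35528629 -0.33915295  0.024     ]
```

>>> {"op": "jog_arm", "data": {
  "targets": "0.5 -1.5 -1 0 0 0 0; 1.6 -4.5 -3 0 0 0 0; 2.8 -8 -3.7 0.006 -0.006 0 0; 4.1 -11.7 -3.7 0.006 -0.006 0 0; 5.4 -15.5 -3.7 0.006 -0.006 0 0; 6.7 -19.3 -3.7 0.006 -0.006 0 0; 8 -23 -3.7 0.006 -0.006 0 0; 9.3 -26.8 -3.7 0.006 -0.006 0 0; 10.6 -30.5 -3.7 0.006 -0.006 0 0; 11.9 -34.3 -3.7 0.006 -0.006 0 0"
}}

```text
t: 13.88
position: [0.5788, -0.0357, 0.1952]
eef_rot: [[0.999, 0.046, -0.008], [0.046, -0.999, 0.006], [-0.008, -0.007, -1.0]]
force: [1.6, -0.1, 0.1]
gripper_width: -0.002
```

```bash
python3 plan.py .6285 .119 .19 2.5
```

```text
pos [ 0.5788 -0.0357  0.1952] psi 2.63 F [ 1.6 -0.1  0.1] w -0.002 t 13.88 q6 79.0
shift cm [  5.68 -15.22   0.58] rot [-0.007  0.008  0.002]
```

>>> {"op": "jog_arm", "data": {
  "targets": "1 -2.8 0.1 0 0 -0.12 0; 2.2 -6 0.3 0 0 -0.24 0; 3.4 -9.2 0.5 0 0 -0.36 0; 4.5 -12 0.6 0 0 -0.48 0; 5.3 -14.2 0.6 0 0 -0.6 0; 5.7 -15.2 0.6 0 0 -0.72 0; 5.7 -15.2 0.6 0 0 -0.84 0; 5.7 -15.2 0.6 0 0 -0.96 0; 5.7 -15.2 0.6 0 0 -1.08 0; 5.7 -15.2 0.6 0 0 -1.2 0"
}}

```text
t: 14.72
position: [0.6282, 0.1169, 0.1894]
eef_rot: [[0.313, 0.95, -0.009], [0.95, -0.313, 0.006], [0.002, -0.01, -1.0]]
force: [0.5, -0.0, -0.1]
gripper_width: -0.001
```

```bash
python3 look.py w6 wrist;python3 plan.py .6285 .119 .1 87
```

```text
(480, 640, 3) 14.7167
pos [0.6283 0.1168 0.1895] psi 72.27 F [-0.5 -0.4 -0.5] w -0.001 t 14.77 q6 23.0
shift cm [0.19 0.05 8.95] rot [-0.01  -0.004 -0.257]
```

View pics/w6.png

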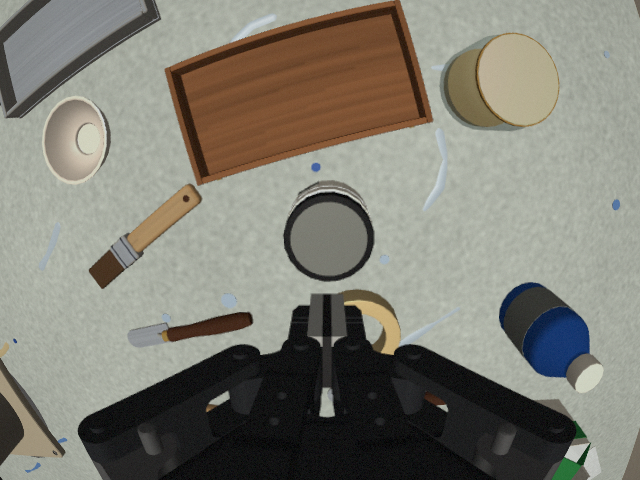

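```bash
python3 -c "
from h import *
f=pickle.load(open('w6.pkl','rb'));print(whit(f,329,236,.067));print(whit(f,329,236,.0))"; python3 plan.py .629 .1205 .098 88
```

```text
[0.63086204 0.12294161 0.067     ]
[0.62457988 0.10482272 0.        ]
pos [0.6283 0.1168 0.1895] psi 72.27 F [-0.5 -0.4 -0.5] w -0.001 t 14.77 q6 23.0
shift cm [0.35 0.05 9.15] rot [-0.01  -0.004 -0.274]
```

>>> {"op": "jog_arm", "data": {
  "targets": "0.35 0.05 1.5 -0.01 -0.004 -0.12 0; 0.35 0.05 4 -0.01 -0.004 -0.24 0; 0.35 0.05 6.5 -0.01 -0.004 -0.27 0; 0.35 0.05 8 -0.01 -0.004 -0.27 0; 0.35 0.05 8.6 -0.01 -0.004 -0.27 0; 0.35 0.05 9 -0.01 -0.004 -0.27 0; 0.35 0.05 9.15 -0.01 -0.004 -0.27 0; 0.35 0.05 9.15 -0.01 -0.004 -0.27 0; 0.35 0.05 9.15 -0.01 -0.004 -0.27 0; 0.35 0.05 9.15 -0.01 -0.004 -0.27 0"
}}

```text
t: 15.6
position: [0.6314, 0.1199, 0.1009]
eef_rot: [[0.055, 0.998, 0.005], [0.998, -0.055, 0.0], [0.0, 0.005, -1.0]]
force: [-0.2, -0.7, 0.5]
gripper_width: 0.006
```

>>> {"op": "jog_arm", "data": {
  "targets": "0 0 0.1 0 0 0 0; 0 0 0.2 0 0 0 0; 0 0 0.3 0 0 0 0; 0 0 0.4 0 0 0 0; 0 0 0.5 0 0 0 0; 0 0 0.6 0 0 0 0; 0 0 0.7 0 0 0 0; 0 0 0.75 0 0 0 0; 0 0 0.8 0 0 0 0; 0 0 0.8 0 0 0 0"
}}

```text
t: 16.43
position: [0.6307, 0.1197, 0.0924]
eef_rot: [[0.055, 0.998, 0.003], [0.998, -0.055, -0.0], [0.0, 0.003, -1.0]]
force: [-4.0, -0.9, 7.6]
gripper_width: -0.0
```

Contact at about 67 mm. Press on.

>>> {"op": "jog_arm", "data": {
  "targets": "0 0 0.05 0 0 0 0; 0 0 0.1 0 0 0 0; 0 0 0.15 0 0 0 0; 0 0 0.2 0 0 0 0; 0 0 0.25 0 0 0 0; 0 0 0.3 0 0 0 0; 0 0 0.35 0 0 0 0; 0 0 0.4 0 0 0 0; 0 0 0.45 0 0 0 0; 0 0 0.45 0 0 0 0"
}}

```text
t: 17.27
position: [0.6307, 0.1197, 0.088]
eef_rot: [[0.055, 0.998, 0.003], [0.998, -0.055, -0.0], [0.0, 0.003, -1.0]]
force: [-4.0, -0.6, 7.5]
gripper_width: -0.0
```

>>> {"op": "jog_arm", "data": {
  "targets": "0 0 0.03 0 0 0 0; 0 0 0.06 0 0 0 0; 0 0 0.09 0 0 0 0; 0 0 0.12 0 0 0 0; 0 0 0.15 0 0 0 0; 0 0 0.15 0 0 0 0; 0 0 0.15 0 0 0 0; 0 0 0.15 0 0 0 0; 0 0 0.15 0 0 0 0; 0 0 0.15 0 0 0 0"
}}

```text
t: 18.1
position: [0.6308, 0.1198, 0.0871]
eef_rot: [[0.055, 0.998, 0.003], [0.998, -0.055, -0.0], [0.0, 0.003, -1.0]]
force: [-6.4, 0.1, 12.8]
gripper_width: 0.004
```

>>> {"op": "jog_arm", "data": {
  "targets": "0 0 0.03 0 0 0 0; 0 0 0.06 0 0 0 0; 0 0 0.09 0 0 0 0; 0 0 0.12 0 0 0 0; 0 0 0.15 0 0 0 0; 0 0 0.15 0 0 0 0; 0 0 0.15 0 0 0 0; 0 0 0.15 0 0 0 0; 0 0 0.15 0 0 0 0; 0 0 0.15 0 0 0 0"
}}

```text
t: 18.93
position: [0.6313, 0.1198, 0.0872]
eef_rot: [[0.055, 0.998, 0.004], [0.998, -0.055, -0.0], [0.0, 0.004, -1.0]]
force: [-10.5, -2.1, 21.3]
gripper_width: -0.004
```

>>> {"op": "jog_arm", "data": {
  "targets": "0 0 -0.5 0 0 0 0; 0 0 -1.5 0 0 0 0; 0 0 -3.5 0 0 0 0; 0 0 -6 0 0 0 1; 0 0 -7.5 0 0 0 1; 0 0 -8 0 0 0 1; 0 0 -8 0 0 0 1; 0 0 -8 0 0 0 1; 0 0 -8 0 0 0 1; 0 0 -8 0 0 0 1"
}}

```text
t: 19.77
position: [0.6293, 0.1196, 0.1619]
eef_rot: [[0.055, 0.998, -0.0], [0.998, -0.055, -0.0], [-0.0, -0.0, -1.0]]
force: [-0.8, 0.2, 0.8]
gripper_width: 0.971
```

```bash
python3 look.py w7 wrist;python3 plan.py .629 .1205 .042 87; python3 look.py s7 side
```

```text
(480, 640, 3) 19.7667
pos [0.6294 0.1196 0.1621] psi 86.85 F [0.5 0.2 0.4] w 0.999 t 19.82 q6 9.0
shift cm [ 0.09 -0.05 12.01] rot [ 0.     0.    -0.003]
(480, 640, 3) 19.8167
```

View pics/w7.png

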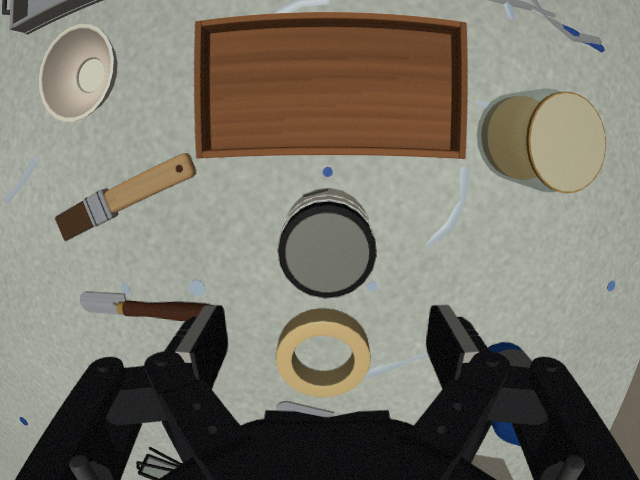

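View pics/s7.png

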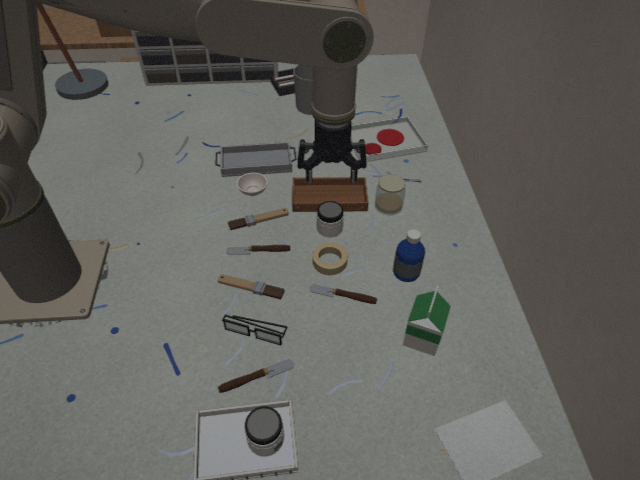

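>>> {"op": "jog_arm", "data": {
  "targets": "0.1 0 1 0 0 0 1; 0.1 0 3.5 0 0 0 1; 0.1 0 6.5 0 0 0 1; 0.1 0 9 0 0 0 1; 0.1 0 11 0 0 0 1; 0.1 0 12 0 0 0 1; 0.1 0 12.2 0 0 0 1; 0.1 0 12.2 0 0 0 1; 0.1 0 12.2 0 0 0 1; 0.1 0 12.2 0 0 0 0.8"
}}

```text
t: 20.7
position: [0.6322, 0.1209, 0.0439]
eef_rot: [[0.055, 0.998, 0.006], [0.998, -0.055, 0.0], [0.001, 0.006, -1.0]]
force: [0.3, -0.3, 0.5]
gripper_width: 0.884
```

>>> {"op": "jog_arm", "data": {
  "targets": "0 0 0 0 0 0 0.6; 0 0 0 0 0 0 0.4; 0 0 0 0 0 0 0; 0 0 0 0 0 0 0; 0 0 0 0 0 0 0; 0 0 0 0 0 0 0; 0 0 0 0 0 0 0; 0 0 0 0 0 0 0; 0 0 -0.5 0 0 0 0; 0 0 -1 0 0 0 0"
}}

```text
t: 21.53
position: [0.6306, 0.1207, 0.0524]
eef_rot: [[0.055, 0.998, 0.003], [0.998, -0.055, -0.0], [0.0, 0.003, -1.0]]
force: [-0.5, -0.1, -1.4]
gripper_width: 0.731
```

```bash
python3 plan.py .401 -.3925 .12 2.55
```

```text
pos [0.6306 0.1207 0.0524] psi 86.85 F [-0.5 -0.1 -1.4] w 0.731 t 21.53 q6 9.0
shift cm [-52.5  -20.09  -6.82] rot [ 0.002 -0.002  1.471]
```

>>> {"op": "jog_arm", "data": {
  "targets": "0 0 -2 0 0 0 0; 0 0 -5 0 0 0 0; -1.5 -0.6 -8 0 0 0.05 0; -4.5 -1.7 -9.8 0 0 0.15 0; -8 -3.1 -9.8 0 0 0.27 0; -11.5 -4.4 -9.8 0 0 0.39 0; -15 -5.7 -9.8 0 0 0.51 0; -18.5 -7.1 -9.8 0 0 0.63 0; -22 -8.4 -9.8 0 0 0.75 0; -25.5 -9.8 -9.8 0 0 0.87 0"
}}

```text
t: 22.37
position: [0.5177, -0.1299, 0.1503]
eef_rot: [[0.802, 0.597, 0.004], [0.597, -0.802, -0.0], [0.003, 0.003, -1.0]]
force: [0.6, -0.5, -2.3]
gripper_width: 0.729
```

```bash
python3 plan.py .4015 -.391 .15 2.55
```

```text
pos [ 0.5177 -0.1299  0.1503] psi 36.68 F [ 0.6 -0.5 -2.3] w 0.729 t 22.37 q6 34.0
shift cm [-2.491e+01  1.400e+01 -1.000e-02] rot [ 0.002 -0.003  0.596]
```

>>> {"op": "jog_arm", "data": {
  "targets": "-3 1.7 0 0 0 0.1 0; -6.2 3.5 0 0 0 0.2 0; -9.5 5.3 0 0 0 0.3 0; -12.8 7.2 0 0 0 0.4 0; -16 9 0 0 0 0.5 0; -19.3 10.8 0 0 0 0.59 0; -22 12.4 0 0 0 0.6 0; -24.2 13.6 0 0 0 0.6 0; -24.9 14 0 0 0 0.6 0; -24.9 14 0 0 0 0.6 0"
}}

```text
t: 23.2
position: [0.4029, -0.392, 0.1497]
eef_rot: [[0.999, 0.043, 0.003], [0.043, -0.999, -0.001], [0.003, 0.001, -1.0]]
force: [-0.4, -0.3, -1.3]
gripper_width: 0.727
```

```bash
python3 plan.py .4015 -.391 .055 2.55; python3 look.py w8 wrist
```

```text
pos [ 0.4029 -0.392   0.1497] psi 2.46 F [-0.4 -0.3 -1.3] w 0.727 t 23.2 q6 38.0
shift cm [-0.17 -0.11  9.47] rot [ 0.001 -0.003 -0.002]
(480, 640, 3) 23.2
```

View pics/w8.png

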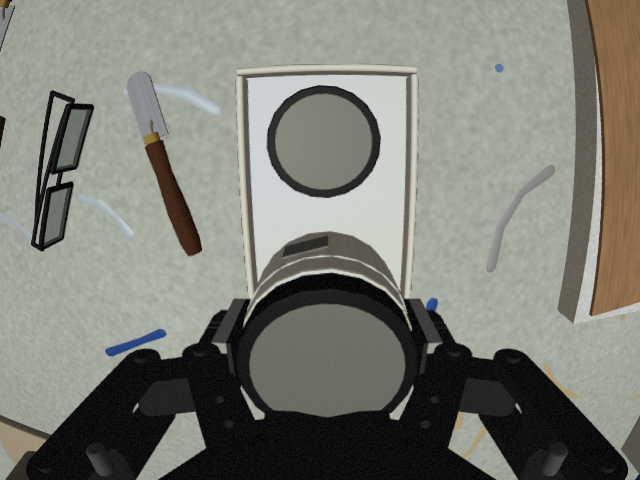

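>>> {"op": "jog_arm", "data": {
  "targets": "-0.15 -0.1 1 0 0 0 0; -0.15 -0.1 3 0 0 0 0; -0.15 -0.1 5.5 0 0 0 0; -0.15 -0.1 7.5 0 0 0 0; -0.15 -0.1 8.8 0 0 0 0; -0.15 -0.1 9.4 0 0 0 0; -0.15 -0.1 9.6 0 0 0 0; -0.15 -0.1 9.7 0 0 0 0; -0.15 -0.1 9.75 0 0 0 0; -0.15 -0.1 9.75 0 0 0 0"
}}

```text
t: 24.08
position: [0.4035, -0.3899, 0.0531]
eef_rot: [[0.999, 0.046, 0.004], [0.046, -0.999, -0.002], [0.004, 0.002, -1.0]]
force: [-0.3, 0.8, -1.8]
gripper_width: 0.732
```

>>> {"op": "jog_arm", "data": {
  "targets": "0 0 0.03 0 0 0 0; 0 0 0.06 0 0 0 0; 0 0 0.09 0 0 0 0; 0 0 0.12 0 0 0 0; 0 0 0.15 0 0 0 0; 0 0 0.18 0 0 0 0; 0 0 0.2 0 0 0 0; 0 0 0.2 0 0 0 0; 0 0 0.2 0 0 0 0; 0 0 0.2 0 0 0 0"
}}

```text
t: 24.92
position: [0.4027, -0.3892, 0.0498]
eef_rot: [[0.999, 0.046, 0.003], [0.046, -0.999, 0.0], [0.003, 0.0, -1.0]]
force: [-0.3, 0.2, -2.1]
gripper_width: 0.73
```

>>> {"op": "jog_arm", "data": {
  "targets": "0 0 0.03 0 0 0 0; 0 0 0.06 0 0 0 0; 0 0 0.09 0 0 0 0; 0 0 0.12 0 0 0 0; 0 0 0.15 0 0 0 0; 0 0 0.18 0 0 0 0; 0 0 0.2 0 0 0 0; 0 0 0.2 0 0 0 0; 0 0 0.2 0 0 0 0; 0 0 0.2 0 0 0 0"
}}

```text
t: 25.75
position: [0.4029, -0.3893, 0.0493]
eef_rot: [[0.999, 0.046, 0.003], [0.046, -0.999, -0.0], [0.003, 0.0, -1.0]]
force: [-5.7, 6.6, 13.4]
gripper_width: 0.731
```

Down on the floor (13 N). Release and rise.

>>> {"op": "jog_arm", "data": {
  "targets": "0 0 -0.1 0 0 0 0; 0 0 -0.15 0 0 0 0.86; 0 0 -0.15 0 0 0 0.86; 0 0 -0.15 0 0 0 0.86; 0 0 -0.15 0 0 0 0.86; 0 0 -1 0 0 0 0.9; 0 0 -3 0 0 0 0.9; 0 0 -6 0 0 0 0.6; 0 0 -10 0 0 0 0.6; 0 0 -13 0 0 0 0.6"
}}

```text
t: 26.58
position: [0.4025, -0.3894, 0.1809]
eef_rot: [[0.999, 0.046, 0.004], [0.046, -0.999, -0.001], [0.004, 0.001, -1.0]]
force: [1.3, -1.4, -0.1]
gripper_width: 0.604
```

```bash
python3 look.py w9 wrist;python3 look.py s9 side;python3 look.py t9 top; python3 plan.py .44 -.27 .15 19.5
```

```text
(480, 640, 3) 26.5833
(480, 640, 3) 26.6333
(480, 640, 3) 26.6833
pos [ 0.404  -0.3911  0.1824] psi 2.63 F [ 0.9  0.4 -0.4] w 0.598 t 26.73 q6 38.0
shift cm [  4.13 -11.95   3.2 ] rot [ 0.007 -0.007 -0.295]
```

View pics/w9.png

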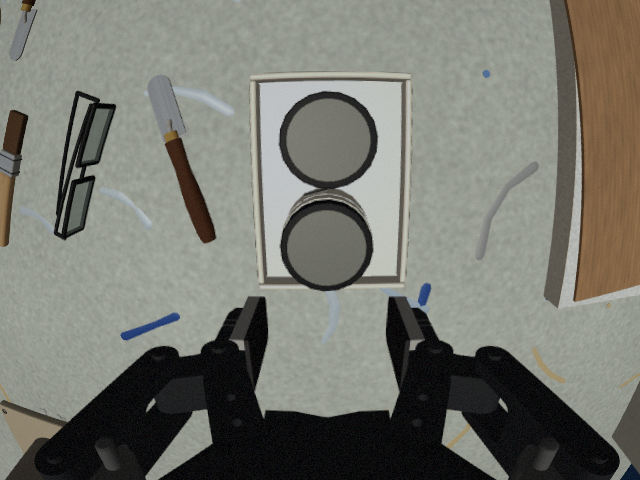

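View pics/s9.png

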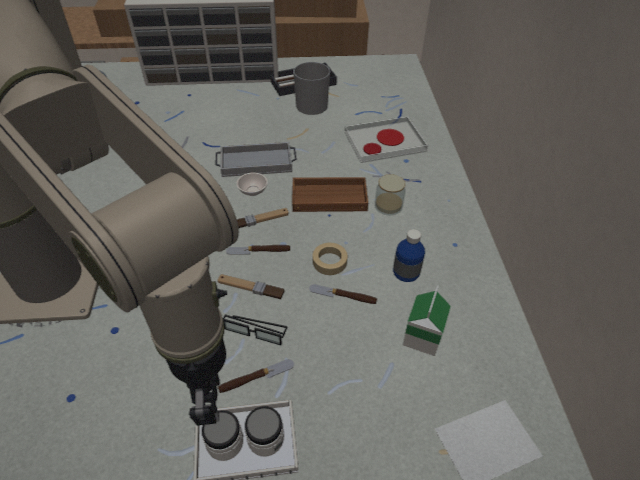

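View pics/t9.png

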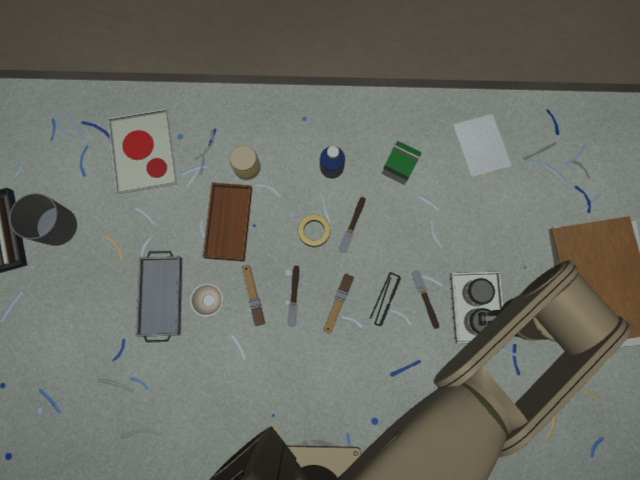

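```bash
python3 plan.py .4374 -.0492 .15 -20.5
```

```text
pos [ 0.404  -0.3911  0.1824] psi 2.63 F [ 0.9  0.4 -0.4] w 0.598 t 26.73 q6 38.0
shift cm [  4.88 -34.02   3.06] rot [ 0.005 -0.009  0.404]
```

>>> {"op": "jog_arm", "data": {
  "targets": "0.4 -2.8 0 0 0 0.05 0.4; 0.9 -6.5 0 0 0 0.15 0.4; 1.5 -10.3 0 0 0 0.25 0.4; 2 -14.2 0 0 0 0.35 0.4; 2.6 -18.2 0.5 0 0 0.4 0.4; 3.2 -22.2 1 0.005 -0.009 0.4 0.4; 3.7 -26.2 1.5 0.005 -0.009 0.4 0.4; 4.3 -30 2 0.005 -0.009 0.4 0.4; 4.7 -33 2.6 0.005 -0.009 0.4 0.4; 4.9 -34 3 0.005 -0.009 0.4 0.4"
}}

```text
t: 27.57
position: [0.4346, -0.0435, 0.1461]
eef_rot: [[0.939, -0.344, -0.008], [-0.344, -0.939, 0.008], [-0.01, -0.005, -1.0]]
force: [-0.3, 0.0, -0.3]
gripper_width: 0.4
```

```bash
python3 look.py w10 wrist; python3 plan.py .4374 -.0492 .029 -20.5
```

```text
(480, 640, 3) 27.5667
pos [ 0.4345 -0.0437  0.1455] psi -20.1 F [-0.2  1.3 -0.8] w 0.403 t 27.62 q6 97.0
shift cm [ 0.59  0.48 11.64] rot [-0.005  0.011  0.007]
```

View pics/w10.png

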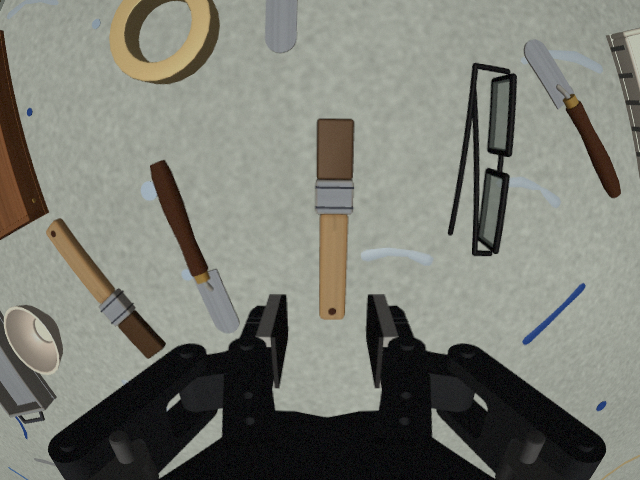

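```bash
python3 -c "
from h import *
f=pickle.load(open('w10.pkl','rb'));a=whit(f,332,319,.013);b=whit(f,335.5,119,.010);print(a,b,(a+b)/2,np.degrees(np.arctan2(*(b-a)[1::-1])))"
```

```text
[ 0.37288235 -0.02453267  0.013     ] [ 0.51053636 -0.07694471  0.01      ] [ 0.44170936 -0.05073869  0.0115    ] -20.844432536599278
```

>>> {"op": "jog_arm", "data": {
  "targets": "0.6 0.5 1 0 0.01 0 0.4; 0.6 0.5 3.5 0 0.01 0 0.4; 0.6 0.5 6.5 0 0.01 0 0.4; 0.6 0.5 9 0 0.01 0 0.4; 0.6 0.5 10.5 0 0.01 0 0.4; 0.6 0.5 11.2 0 0.01 0 0.4; 0.6 0.5 11.5 0 0.01 0 0.4; 0.6 0.5 11.5 0 0.01 0 0.4; 0.6 0.5 11.5 0 0.01 0 0.4; 0.6 0.5 11.5 0 0.01 0 0.4"
}}

```text
t: 28.45
position: [0.4402, -0.0539, 0.0341]
eef_rot: [[0.938, -0.347, 0.006], [-0.347, -0.938, 0.002], [0.005, -0.004, -1.0]]
force: [0.6, -0.4, -0.3]
gripper_width: 0.398
```

```bash
python3 plan.py .4374 -.0492 .029 -20.8
```

```text
pos [ 0.4402 -0.0539  0.0341] psi -20.31 F [ 0.6 -0.4 -0.3] w 0.398 t 28.45 q6 96.0
shift cm [-0.43 -0.34  0.51] rot [-0.004 -0.005  0.009]
```

>>> {"op": "jog_arm", "data": {
  "targets": "-0.2 -0.2 0.1 0 0 0 0.4; -0.35 -0.34 0.3 0 0 0 0.4; -0.35 -0.34 0.45 0 0 0 0.4; -0.35 -0.34 0.5 0 0 0 0.3; -0.35 -0.34 0.5 0 0 0 0; -0.35 -0.34 0.5 0 0 0 0; -0.35 -0.34 0.5 0 0 0 0; -0.35 -0.34 0.5 0 0 0 0; -0.35 -0.34 0.5 0 0 0 0; -0.35 -0.34 0.5 0 0 0 0"
}}

```text
t: 29.28
position: [0.4371, -0.049, 0.0279]
eef_rot: [[0.938, -0.347, 0.004], [-0.347, -0.938, 0.003], [0.003, -0.004, -1.0]]
force: [0.5, 0.4, 2.6]
gripper_width: 0.213
```

>>> {"op": "jog_arm", "data": {
  "targets": "0 0 -0.5 0 0 0 0; 0 0 -2 0 0 0 0; 0 0 -4.5 0 0 0 0; 0 0 -7 0 0 0 0; 0 0 -9 0 0 0 0; 0 0 -10 0 0 0 0; 0 0 -10 0 0 0 0; 0 0 -10 0 0 0 0; 0 0 -10 0 0 0 0; 0 0 -10 0 0 0 0"
}}

```text
t: 30.12
position: [0.4354, -0.049, 0.126]
eef_rot: [[0.938, -0.347, 0.001], [-0.347, -0.938, 0.003], [-0.0, -0.004, -1.0]]
force: [1.1, 0.5, -1.6]
gripper_width: 0.211
```

```bash
python3 look.py w11 wrist; python3 look.py s11 side 190 130 430 330 3.3
```

```text
(480, 640, 3) 30.1167
(660, 792, 3) 30.1667
```

View pics/w11.png

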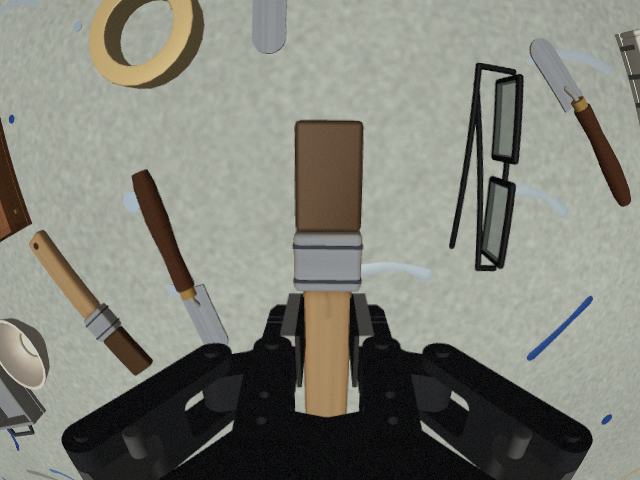

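View pics/s11.png

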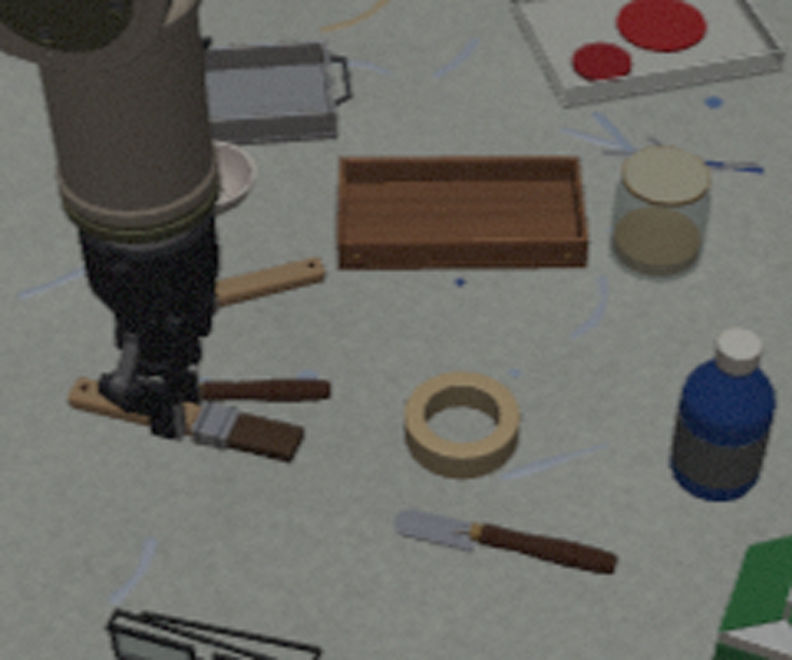

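```bash
python3 plan.py .6329 .244 .11 -2.84
```

```text
pos [ 0.4356 -0.0491  0.1263] psi -20.3 F [ 0.  -0.  -1.3] w 0.207 t 30.22 q6 97.0
shift cm [  8.33 -34.32   1.76] rot [-0.004 -0.001 -0.305]
```

>>> {"op": "jog_arm", "data": {
  "targets": "0.6 -2.5 0 0 0 -0.05 0; 1.5 -6.3 0 0 0 -0.15 0; 2.5 -10.2 0 0 0 -0.25 0; 3.4 -14.1 0 0 0 -0.3 0; 4.4 -18 0 0 0 -0.3 0; 5.3 -21.9 0 0 0 -0.3 0; 6.3 -25.8 0.5 0 0 -0.305 0; 7.2 -29.6 1 0 0 -0.305 0; 8 -32.8 1.5 0 0 -0.305 0; 8.3 -34.3 1.8 0 0 -0.305 0"
}}

```text
t: 31.05
position: [0.6342, 0.2472, 0.1093]
eef_rot: [[0.999, -0.047, 0.003], [-0.047, -0.999, 0.003], [0.003, -0.003, -1.0]]
force: [0.3, -0.3, 0.1]
gripper_width: 0.214
```

>>> {"op": "jog_arm", "data": {
  "targets": "0 0 1 0 0 0 0; 0 0 2 0 0 0 0; 0 0 3 0 0 0 0; 0 0 3.5 0 0 0 0; 0 0 3.5 0 0 0 0; 0 0 3.5 0 0 0 0; 0 0 3.5 0 0 0 0; 0 0 3.5 0 0 0 0; 0 0 3.5 0 0 0 0; 0 0 3.5 0 0 0 0"
}}

```text
t: 31.88
position: [0.634, 0.2438, 0.0772]
eef_rot: [[0.999, -0.049, 0.005], [-0.049, -0.999, 0.003], [0.005, -0.003, -1.0]]
force: [0.2, -1.0, -0.1]
gripper_width: 0.214
```

```bash
python3 plan.py .6329 .244 .035 -2.84;  python3 look.py w12 wrist
```

```text
pos [0.634  0.2438 0.0772] psi -2.83 F [ 0.2 -1.  -0.1] w 0.214 t 31.88 q6 109.0
shift cm [-0.13  0.    4.22] rot [-0.003 -0.005  0.   ]
(480, 640, 3) 31.8833
```

View pics/w12.png

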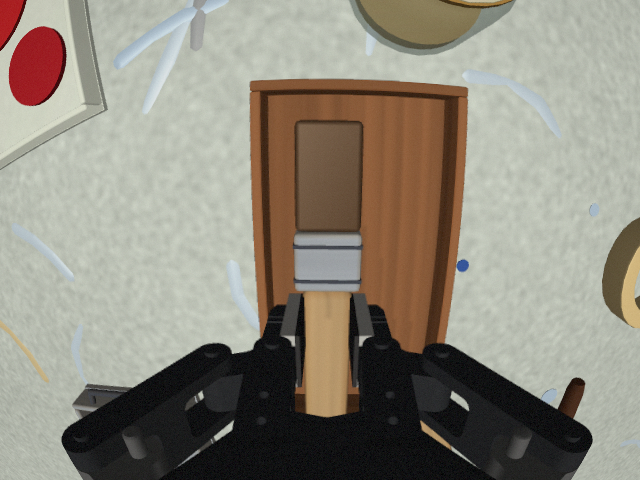

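```bash
python3 -c "
from h import *
f=pickle.load(open('w12.pkl','rb'))
c=np.array([.6351,.2278]);x=np.array([.9988,-.0495]);y=np.array([.0495,.9988])
for p in[(250,90),(467,95),(255,250),(458,250),(358,84)]:
  q=whit(f,*p,.028)[:2]-c;print(p,q@x,q@y)"
```

```text
(250, 90) 0.09393370102075273 0.050174152207429365
(467, 95) 0.09391016799724716 -0.04859194295671538
(255, 250) 0.0190716248677562 0.05029898722204999
(458, 250) 0.019107513785564235 -0.048703391313830835
(358, 84) 0.09584008287508039 0.0021814514494930947
```

>>> {"op": "jog_arm", "data": {
  "targets": "-0.1 0 0.8 0 0 0 0; -0.1 0 1.8 0 0 0 0; -0.1 0 2.8 0 0 0 0; -0.1 0 3.5 0 0 0 0; -0.1 0 3.8 0 0 0 0; -0.1 0 4 0 0 0 0; -0.1 0 4.1 0 0 0 0; -0.1 0 4.2 0 0 0 0; -0.1 0 4.2 0 0 0 0; -0.1 0 4.2 0 0 0 0"
}}

```text
t: 32.77
position: [0.6332, 0.244, 0.0349]
eef_rot: [[0.999, -0.049, 0.005], [-0.049, -0.999, 0.003], [0.005, -0.003, -1.0]]
force: [-0.5, -0.6, -1.0]
gripper_width: 0.211
```

>>> {"op": "jog_arm", "data": {
  "targets": "0 0 0 0 0 0 0.25; 0 0 0 0 0 0 0.27; 0 0 0 0 0 0 0.27; 0 0 0 0 0 0 0.27; 0 0 -0.5 0 0 0 0.28; 0 0 -1.5 0 0 0 0.28; 0 0 -4 0 0 0 0.4; 0 0 -7 0 0 0 0.4; 0 0 -9 0 0 0 0.4; 0 0 -10 0 0 0 0.4"
}}

```text
t: 33.6
position: [0.6345, 0.2444, 0.1399]
eef_rot: [[0.999, -0.049, 0.01], [-0.049, -0.999, 0.005], [0.01, -0.005, -1.0]]
force: [-0.4, -0.7, 0.5]
gripper_width: 0.404
```

```bash
python3 look.py w13 wrist;  python3 plan.py .454 .1593 .15 15.4
```

```text
(480, 640, 3) 33.6
pos [0.635  0.2445 0.1407] psi -2.82 F [0.3 0.1 2.2] w 0.402 t 33.65 q6 110.0
shift cm [-17.65   9.39  -1.18] rot [-0.004 -0.012 -0.318]
```

View pics/w13.png

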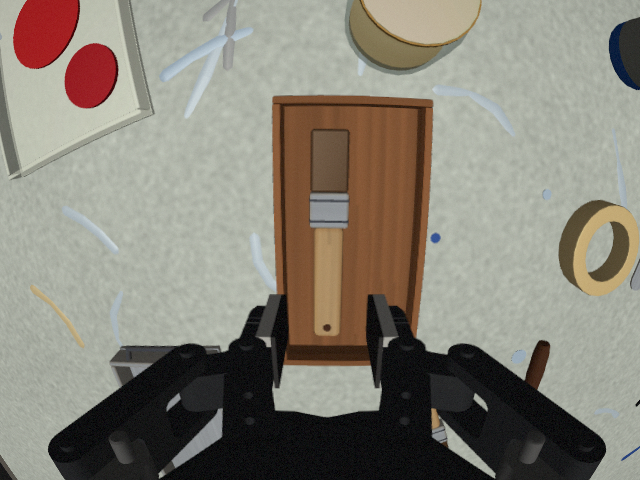

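>>> {"op": "jog_arm", "data": {
  "targets": "-1.5 0.8 -0.5 0 0 -0.05 0.4; -4 2.1 -1 0 0 -0.15 0.4; -7 3.7 -1 0 0 -0.25 0.4; -10 5.3 -1 0 0 -0.31 0.4; -13 7 -1 -0.004 -0.012 -0.318 0.4; -15.5 8.3 -1 -0.004 -0.012 -0.318 0.4; -16.8 9.1 -0.5 -0.004 -0.012 -0.318 0.4; -17.1 9.2 0 -0.004 -0.012 -0.318 0.4; -17.1 9.2 0 -0.004 -0.012 -0.318 0.4; -17.1 9.2 0 -0.004 -0.012 -0.318 0.4"
}}

```text
t: 34.48
position: [0.4572, 0.1604, 0.133]
eef_rot: [[0.964, 0.265, -0.008], [0.265, -0.964, -0.003], [-0.008, 0.0, -1.0]]
force: [0.1, -0.8, -0.3]
gripper_width: 0.399
```

```bash
python3 look.py w14 wrist;  python3 plan.py .46 .16 .029 15.4
```

```text
(480, 640, 3) 34.4833
pos [0.4577 0.1605 0.1334] psi 15.4 F [-0.2  0.5  0.6] w 0.401 t 34.53 q6 88.0
shift cm [ 0.28  0.11 10.43] rot [ 0.     0.008 -0.   ]
```

View pics/w14.png

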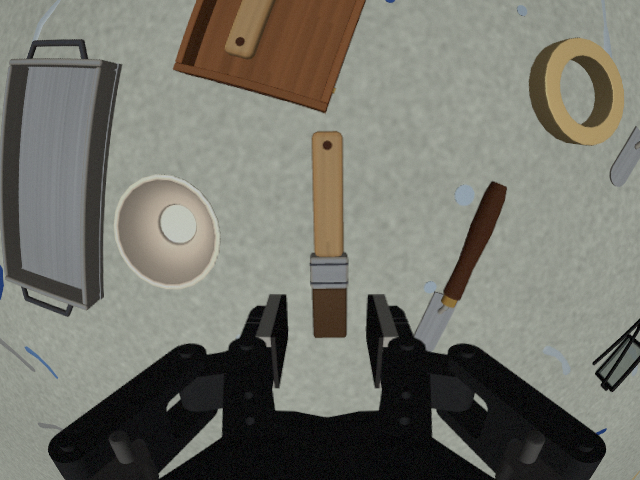

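>>> {"op": "jog_arm", "data": {
  "targets": "0.2 0.1 1 0 0.008 0 0.4; 0.2 0.1 3.5 0 0.008 0 0.4; 0.2 0.1 6 0 0.008 0 0.4; 0.2 0.1 8.5 0 0.008 0 0.4; 0.2 0.1 9.7 0 0.008 0 0.4; 0.2 0.1 10.2 0 0.008 0 0.4; 0.2 0.1 10.4 0 0.008 0 0.4; 0.2 0.1 10.4 0 0.008 0 0.4; 0.2 0.1 10.4 0 0.008 0 0.4; 0.2 0.1 10.4 0 0.008 0 0.4"
}}

```text
t: 35.37
position: [0.4598, 0.1599, 0.0308]
eef_rot: [[0.964, 0.266, 0.003], [0.266, -0.964, 0.0], [0.003, 0.001, -1.0]]
force: [-0.1, 0.4, 0.2]
gripper_width: 0.4
```

```bash
python3 plan.py .46 .16 .0285 15.4
```

```text
pos [0.4598 0.1599 0.0308] psi 15.4 F [-0.1  0.4  0.2] w 0.4 t 35.37 q6 88.0
shift cm [ 0.03 -0.01  0.23] rot [ 0.001 -0.003  0.   ]
```

>>> {"op": "jog_arm", "data": {
  "targets": "0 0 0.1 0 0 0 0.4; 0 0 0.2 0 0 0 0.3; 0 0 0.2 0 0 0 0; 0 0 0.2 0 0 0 0; 0 0 0.2 0 0 0 0; 0 0 0.2 0 0 0 0; 0 0 0.2 0 0 0 0; 0 0 0.2 0 0 0 0; 0 0 0 0 0 0 0; 0 0 -1 0 0 0 0"
}}

```text
t: 36.2
position: [0.4568, 0.1591, 0.038]
eef_rot: [[0.964, 0.265, -0.003], [0.265, -0.964, -0.001], [-0.003, 0.0, -1.0]]
force: [-0.1, -0.3, -1.5]
gripper_width: 0.213
```

```bash
python3 plan.py .6389 .2112 .11 -2.84
```

```text
pos [0.4568 0.1591 0.038 ] psi 15.4 F [-0.1 -0.3 -1.5] w 0.213 t 36.2 q6 88.0
shift cm [18.92 -0.18 -7.27] rot [0.001 0.003 0.318]
```

>>> {"op": "jog_arm", "data": {
  "targets": "0 0 -2 0 0 0 0; 0 0 -5 0 0 0.05 0; 1.5 0 -7 0 0 0.15 0; 4.5 0 -7.3 0 0 0.25 0; 8 -0.1 -7.3 0 0 0.318 0; 11.5 -0.1 -7.3 0 0 0.318 0; 15 -0.2 -7.3 0 0 0.318 0; 17.8 -0.2 -7.3 0 0 0.318 0; 18.7 -0.2 -7.3 0 0 0.318 0; 18.7 -0.2 -7.3 0 0 0.318 0"
}}

```text
t: 37.03
position: [0.6399, 0.2115, 0.1126]
eef_rot: [[0.999, -0.049, 0.001], [-0.049, -0.999, -0.0], [0.001, 0.0, -1.0]]
force: [0.2, 0.7, 0.1]
gripper_width: 0.211
```

>>> {"op": "jog_arm", "data": {
  "targets": "0 0 1 0 0 0 0; 0 0 2 0 0 0 0; 0 0 3 0 0 0 0; 0 0 3.5 0 0 0 0; 0 0 3.5 0 0 0 0; 0 0 3.5 0 0 0 0; 0 0 3.5 0 0 0 0; 0 0 3.5 0 0 0 0; 0 0 3.5 0 0 0 0; 0 0 3.5 0 0 0 0"
}}

```text
t: 37.87
position: [0.6386, 0.2112, 0.0781]
eef_rot: [[0.999, -0.049, 0.001], [-0.049, -0.999, -0.0], [0.001, 0.0, -1.0]]
force: [-0.3, -0.2, -1.0]
gripper_width: 0.212
```

```bash
python3 plan.py .6373 .2107 .046 -2.84;  python3 look.py w15 wrist
```

```text
pos [0.6386 0.2112 0.0781] psi -2.82 F [-0.3 -0.2 -1. ] w 0.212 t 37.87 q6 107.0
shift cm [-0.13  0.06  3.21] rot [ 0.    -0.001  0.   ]
(480, 640, 3) 37.8667
```

View pics/w15.png

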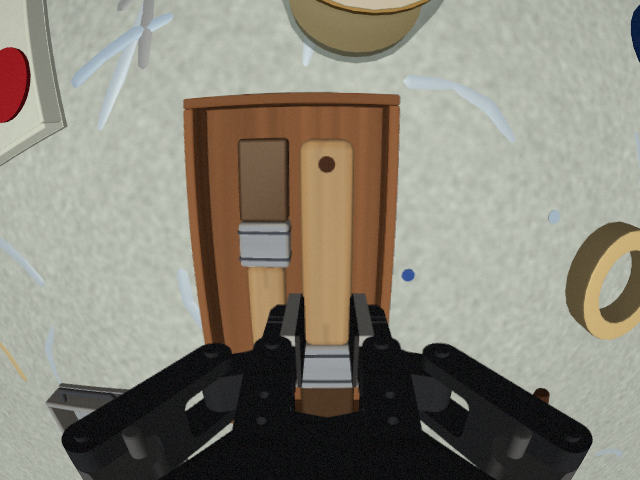

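>>> {"op": "jog_arm", "data": {
  "targets": "-0.1 0.1 0.8 0 0 0 0; -0.1 0.1 1.6 0 0 0 0; -0.1 0.1 2.4 0 0 0 0; -0.1 0.1 2.9 0 0 0 0; -0.1 0.1 3.1 0 0 0 0; -0.1 0.1 3.2 0 0 0 0; -0.1 0.1 3.2 0 0 0 0; -0.1 0.1 3.2 0 0 0 0; -0.1 0.1 3.2 0 0 0 0; -0.1 0.1 3.2 0 0 0 0"
}}

```text
t: 38.75
position: [0.6376, 0.2103, 0.046]
eef_rot: [[0.999, -0.049, 0.001], [-0.049, -0.999, -0.0], [0.001, 0.0, -1.0]]
force: [-0.1, -0.5, -0.8]
gripper_width: 0.211
```

>>> {"op": "jog_arm", "data": {
  "targets": "0 0 0 0 0 0 0.27; 0 0 0 0 0 0 0.28; 0 0 0 0 0 0 0.28; 0 0 0 0 0 0 0.28; 0 0 -0.5 0 0 0 0.28; 0 0 -1.5 0 0 0 0.28; 0 0 -4 0 0 0 0.4; 0 0 -7 0 0 0 0.4; 0 0 -9 0 0 0 0.4; 0 0 -10 0 0 0 0.4"
}}

```text
t: 39.58
position: [0.6393, 0.2107, 0.151]
eef_rot: [[0.999, -0.049, 0.007], [-0.049, -0.999, 0.001], [0.007, -0.002, -1.0]]
force: [0.1, 0.1, 0.4]
gripper_width: 0.401
```

```bash
python3 look.py w16 wrist; python3 look.py s16 side;  python3 plan.py .4765 .0585 .13 -2.8
```

```text
(480, 640, 3) 39.5833
(480, 640, 3) 39.6333
pos [0.639  0.2107 0.1493] psi -2.82 F [0.5 0.  0.3] w 0.398 t 39.68 q6 107.0
shift cm [-15.5   16.     1.81] rot [-0.001 -0.006 -0.   ]
```

View pics/w16.png

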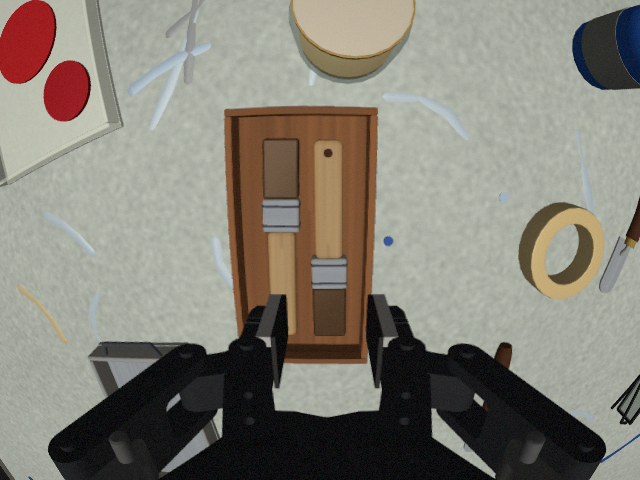

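View pics/s16.png

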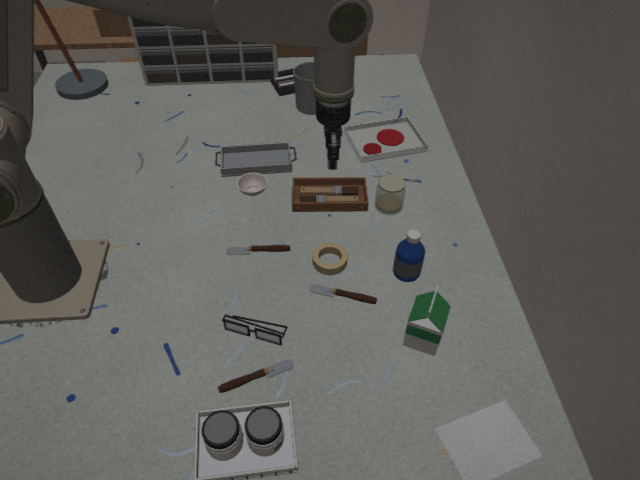

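>>> {"op": "jog_arm", "data": {
  "targets": "-1.3 1.3 0 0 0 0 0.4; -3.8 4 0 0 0 0 0.4; -6.6 6.8 0.5 0 0 0 0.4; -9.4 9.7 0.8 0 0 0 0.4; -12.2 12.6 1.2 0 0 0 0.4; -14.4 14.9 1.6 0 -0.006 0 0.4; -15.4 15.9 1.8 0 -0.006 0 0.4; -15.5 16 1.8 0 -0.006 0 0.4; -15.5 16 1.8 0 -0.006 0 0.4; -15.5 16 1.8 0 -0.006 0 0.4"
}}

```text
t: 40.52
position: [0.4749, 0.0584, 0.1272]
eef_rot: [[0.999, -0.049, -0.006], [-0.049, -0.999, 0.0], [-0.006, 0.0, -1.0]]
force: [1.0, 0.0, 0.7]
gripper_width: 0.399
```

```bash
python3 look.py w17 wrist;  python3 plan.py .4767 .0584 .03 -2.8
```

```text
(480, 640, 3) 40.5167
pos [0.4752 0.0586 0.1274] psi -2.8 F [ 0.3  0.7 -0.2] w 0.4 t 40.57 q6 94.0
shift cm [0.21 0.01 9.74] rot [ 0.     0.005 -0.   ]
```

View pics/w17.png

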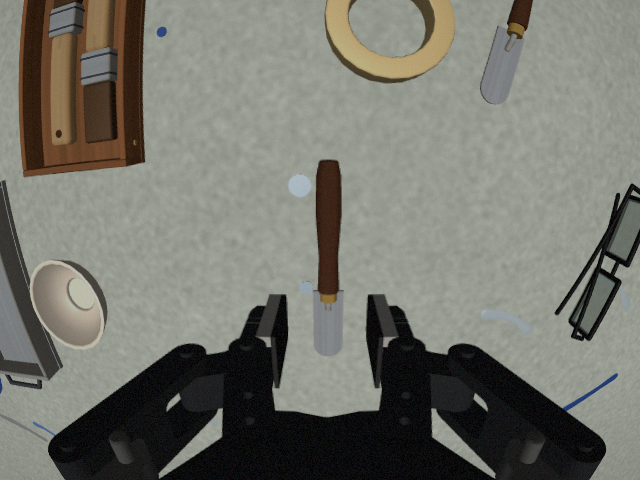

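```bash
python3 -c "
from h import *
f=pickle.load(open('w17.pkl','rb'));a=whit(f,329,160,.012);b=whit(f,328,356,.001);print(a,b,(a+b)/2,np.degrees(np.arctan2(*(b-a)[1::-1])))"
```

```text
[0.53196545 0.05401672 0.012     ] [0.38129922 0.06190924 0.001     ] [0.45663233 0.05796298 0.0065    ] 177.00135370517688
```

>>> {"op": "jog_arm", "data": {
  "targets": "0.1 0 1 0 0.005 0 0.4; 0.1 0 3.5 0 0.005 0 0.4; 0.1 0 6 0 0.005 0 0.4; 0.1 0 8 0 0.005 0 0.4; 0.1 0 9.2 0 0.005 0 0.4; 0.1 0 9.6 0 0.005 0 0.4; 0.1 0 9.7 0 0.005 0 0.4; 0.1 0 9.7 0 0.005 0 0.4; 0.1 0 9.7 0 0.005 0 0.4; 0.1 0 9.7 0 0.005 0 0.4"
}}

```text
t: 41.4
position: [0.4761, 0.0581, 0.0317]
eef_rot: [[0.999, -0.049, 0.002], [-0.049, -0.999, -0.0], [0.002, 0.0, -1.0]]
force: [0.2, -0.3, 0.2]
gripper_width: 0.401
```

```bash
python3 plan.py .4767 .0584 .0285 -2.8
```

```text
pos [0.4761 0.0581 0.0317] psi -2.81 F [ 0.2 -0.3  0.2] w 0.401 t 41.4 q6 94.0
shift cm [ 0.05 -0.03  0.32] rot [ 0.    -0.002 -0.   ]
```

>>> {"op": "jog_arm", "data": {
  "targets": "0.05 0 0.1 0 0 0 0.4; 0.05 0 0.3 0 0 0 0.3; 0.05 0 0.3 0 0 0 0; 0.05 0 0.3 0 0 0 0; 0.05 0 0.3 0 0 0 0; 0.05 0 0.3 0 0 0 0; 0.05 0 0.3 0 0 0 0; 0.05 0 0.3 0 0 0 0; 0.05 0 0 0 0 0 0; 0.05 0 -1 0 0 0 0"
}}

```text
t: 42.23
position: [0.4736, 0.0579, 0.0391]
eef_rot: [[0.999, -0.049, -0.004], [-0.049, -0.999, -0.0], [-0.004, 0.001, -1.0]]
force: [-0.3, -0.0, -1.4]
gripper_width: 0.163
```

```bash
python3 plan.py .4674 .402 .12 2.8
```

```text
pos [0.4736 0.0579 0.0391] psi -2.82 F [-0.3 -0.  -1.4] w 0.163 t 42.23 q6 94.0
shift cm [ -2.35 -34.33  -8.11] rot [ 0.     0.004 -0.098]
```

>>> {"op": "jog_arm", "data": {
  "targets": "0 0 -2 0 0 0 0; 0 0 -5 0 0 0 0; -0.2 -2.5 -7.5 0 0 -0.03 0; -0.4 -6 -8.1 0 0 -0.06 0; -0.7 -10 -8.1 0 0 -0.098 0; -1 -14 -8.1 0 0 -0.098 0; -1.2 -18 -8.1 0 0 -0.098 0; -1.5 -22 -8.1 0 0 -0.098 0; -1.8 -26 -8.1 0 0 -0.098 0; -2 -30 -8.1 0 0 -0.098 0"
}}

```text
t: 43.07
position: [0.4695, 0.3605, 0.1219]
eef_rot: [[0.999, 0.049, -0.001], [0.049, -0.999, -0.0], [-0.001, 0.0, -1.0]]
force: [1.1, -0.6, 0.0]
gripper_width: 0.169
```

```bash
python3 plan.py .4672 .4024 .085 2.8
```

```text
pos [0.4695 0.3605 0.1219] psi 2.81 F [ 1.1 -0.6  0. ] w 0.169 t 43.07 q6 120.0
shift cm [-0.02 -4.19  3.69] rot [0.    0.001 0.   ]
```

>>> {"op": "jog_arm", "data": {
  "targets": "0 -2 0 0 0 0 0; 0 -3.5 0.5 0 0 0 0; 0 -4.2 1.5 0 0 0 0; 0 -4.2 2.5 0 0 0 0; 0 -4.2 3.3 0 0 0 0; 0 -4.2 3.7 0 0 0 0; 0 -4.2 3.7 0 0 0 0; 0 -4.2 3.7 0 0 0 0; 0 -4.2 3.7 0 0 0 0; 0 -4.2 3.7 0 0 0 0"
}}

```text
t: 43.9
position: [0.4688, 0.4003, 0.0852]
eef_rot: [[0.999, 0.048, 0.0], [0.048, -0.999, 0.0], [0.0, -0.0, -1.0]]
force: [-0.8, -0.5, 0.2]
gripper_width: 0.168
```

```bash
python3 plan.py .4672 .4024 .036 2.8;python3 look.py w18 wrist
```

```text
pos [0.4688 0.4003 0.0852] psi 2.75 F [-0.8 -0.5  0.2] w 0.168 t 43.9 q6 123.0
shift cm [-0.15 -0.21  4.92] rot [-0.    -0.    -0.001]
(480, 640, 3) 43.9
```

View pics/w18.png

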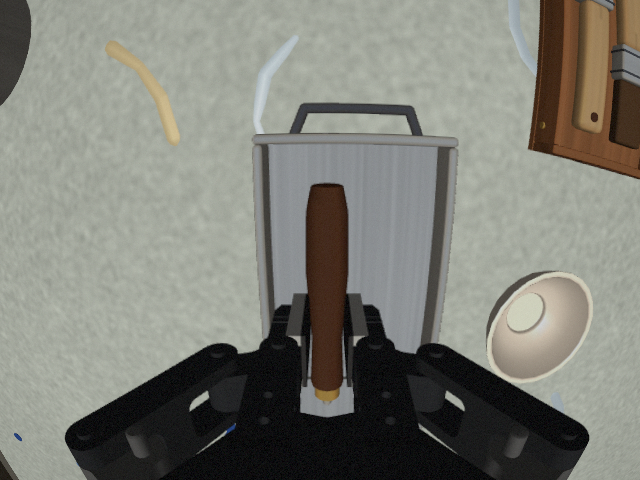

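```bash
python3 -c "
from h import *
f=pickle.load(open('w18.pkl','rb'))
c=np.array([.4482,.3819]);x=np.array([.9988,.049]);y=np.array([-.049,.9988])
for p in[(253,145),(457,145),(257,230),(450,230),(262,300),(443,300),(358,138)]:
  q=whit(f,*p,.028)[:2]-c;print(p,q@x,q@y)
print((np.array([.4688,.4003])-c)@y)"
```

```text
(253, 145) 0.09163588655326539 0.05184609097015583
(457, 145) 0.09288256014147225 -0.04583767786887885
(257, 230) 0.050045518634220916 0.05153958345613221
(450, 230) 0.050149491679181264 -0.04506328335733063
(262, 300) 0.011914141432822961 0.05131007828151271
(443, 300) 0.011088405575771983 -0.04547555896828235
(358, 138) 0.0943853390554664 0.00261449378319789
0.01736851999999997
```

>>> {"op": "jog_arm", "data": {
  "targets": "-0.15 -0.3 0.8 0 0 0 0; -0.15 -0.3 1.8 0 0 0 0; -0.15 -0.3 2.8 0 0 0 0; -0.15 -0.3 3.6 0 0 0 0; -0.15 -0.3 4.2 0 0 0 0; -0.15 -0.3 4.6 0 0 0 0; -0.15 -0.3 4.8 0 0 0 0; -0.15 -0.3 4.9 0 0 0 0; -0.15 -0.3 4.95 0 0 0 0; -0.15 -0.3 4.95 0 0 0 0"
}}

```text
t: 44.78
position: [0.4668, 0.4036, 0.0352]
eef_rot: [[0.999, 0.049, -0.0], [0.049, -0.999, 0.0], [-0.0, -0.0, -1.0]]
force: [0.8, 0.3, 0.1]
gripper_width: 0.171
```

>>> {"op": "jog_arm", "data": {
  "targets": "0 0 0.1 0 0 0 0; 0 0 0.1 0 0 0 0.2; 0 0 0.1 0 0 0 0.21; 0 0 0.1 0 0 0 0.21; 0 0 -0.3 0 0 0 0.21; 0 0 -1.2 0 0 0 0.21; 0 0 -3.5 0 0 0 0.4; 0 0 -6.5 0 0 0 0.4; 0 0 -9.5 0 0 0 0.4; 0 0 -11 0 0 0 0.4"
}}

```text
t: 45.62
position: [0.4682, 0.4047, 0.1504]
eef_rot: [[0.999, 0.049, 0.004], [0.049, -0.999, 0.003], [0.004, -0.003, -1.0]]
force: [0.5, 0.8, 0.1]
gripper_width: 0.395
```

```bash
python3 look.py w19 wrist; python3 look.py t19 top 130 170 530 350 2;  python3 plan.py .6582 -.0906 .15 -19
```

```text
(480, 640, 3) 45.6167
(360, 800, 3) 45.6667
pos [0.469  0.4053 0.1508] psi 2.8 F [0.4 1.1 1. ] w 0.397 t 45.72 q6 123.0
shift cm [ 1.648e+01  5.045e+01 -4.000e-02] rot [-0.006 -0.006  0.38 ]
```

View pics/w19.png

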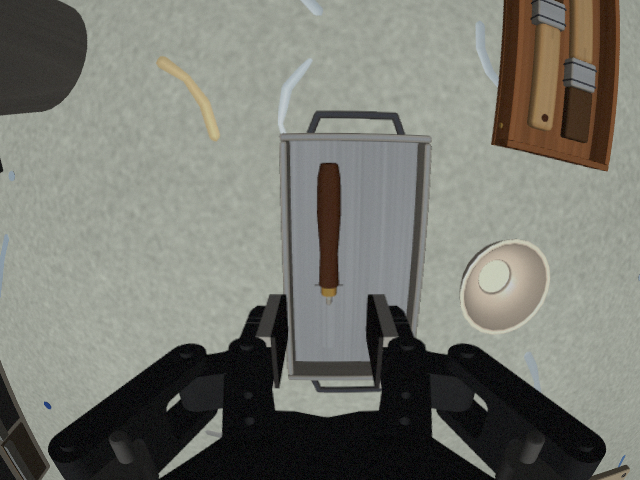

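View pics/t19.png

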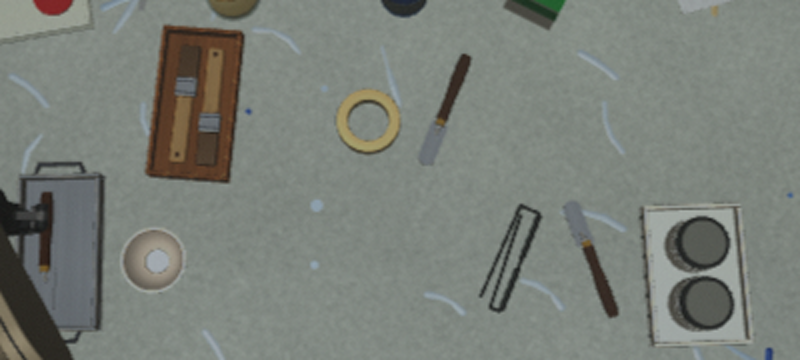

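>>> {"op": "jog_arm", "data": {
  "targets": "0.6 2 0 0 0 0 0.4; 1.6 5 0 0 0 0.05 0.4; 2.8 8.6 0 0 0 0.1 0.4; 4 12.3 0 0 0 0.15 0.4; 5.2 16 0 0 0 0.2 0.4; 6.4 19.7 0 0 0 0.25 0.4; 7.6 23.4 0 0 0 0.3 0.4; 8.8 27.1 0 0 0 0.38 0.4; 10 30.8 0 0 0 0.38 0.4; 11.2 34.4 0 0 0 0.38 0.4"
}}

```text
t: 46.55
position: [0.5951, 0.0633, 0.1444]
eef_rot: [[0.945, -0.326, -0.002], [-0.326, -0.945, -0.0], [-0.001, 0.001, -1.0]]
force: [0.6, 0.0, -0.5]
gripper_width: 0.4
```

```bash
python3 plan.py .6582 -.0906 .13 -19
```

```text
pos [0.5951 0.0633 0.1444] psi -19.02 F [ 0.6  0.  -0.5] w 0.4 t 46.55 q6 110.0
shift cm [10.98 12.5   1.44] rot [ 0.001  0.001 -0.   ]
```

>>> {"op": "jog_arm", "data": {
  "targets": "2.4 2.7 0 0 0 0 0.4; 4.8 5.4 0.3 0 0 0 0.4; 7.2 8.2 0.6 0 0 0 0.4; 9.2 10.5 1 0 0 0 0.4; 10.6 12.1 1.4 0 0 0 0.4; 11 12.5 1.4 0 0 0 0.4; 11 12.5 1.4 0 0 0 0.4; 11 12.5 1.4 0 0 0 0.4; 11 12.5 1.4 0 0 0 0.4; 11 12.5 1.4 0 0 0 0.4"
}}

```text
t: 47.38
position: [0.6584, -0.0871, 0.1311]
eef_rot: [[0.946, -0.324, -0.001], [-0.324, -0.946, -0.0], [-0.001, 0.0, -1.0]]
force: [0.1, 1.6, 0.9]
gripper_width: 0.4
```

```bash
python3 plan.py .6579 -.0906 .0305 -19;python3 look.py w20 wrist
```

```text
pos [ 0.6584 -0.0871  0.1311] psi -18.88 F [0.1 1.6 0.9] w 0.4 t 47.38 q6 97.0
shift cm [ 0.07  0.35 10.06] rot [0.    0.001 0.002]
(480, 640, 3) 47.3833
```

View pics/w20.png

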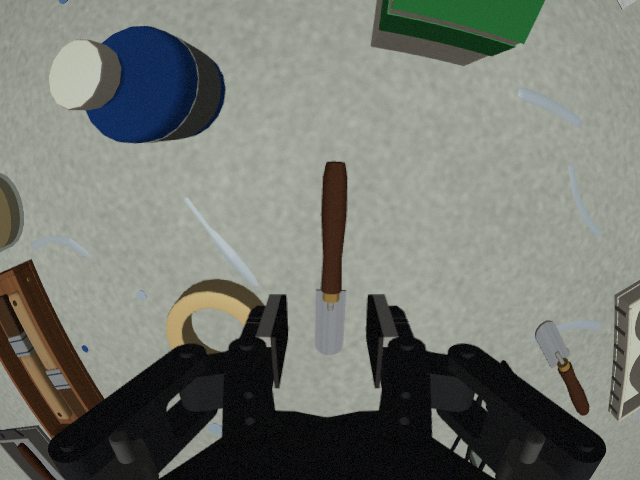

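```bash
python3 -c "
from h import *
f=pickle.load(open('w20.pkl','rb'));a=whit(f,336,162,.012);b=whit(f,330,354,.001);print(a,b,(a+b)/2,np.degrees(np.arctan2(*(b-a)[1::-1])));m=(a+b)/2;d=(b-a)/np.linalg.norm(b-a);print(m-.02*d)"
```

```text
[ 0.70965105 -0.1108779   0.012     ] [ 0.56907496 -0.0593132   0.001     ] [ 0.639363   -0.08509555  0.0065    ] 159.856465383107
[ 0.6580892  -0.0919645   0.00796531]
```

>>> {"op": "jog_arm", "data": {
  "targets": "0.05 0.4 1 0 0 0.01 0.4; 0.05 0.4 3.5 0 0 0.01 0.4; 0.05 0.4 6 0 0 0.01 0.4; 0.05 0.4 8.2 0 0 0.01 0.4; 0.05 0.4 9.5 0 0 0.01 0.4; 0.05 0.4 9.9 0 0 0.01 0.4; 0.05 0.4 10 0 0 0.01 0.4; 0.05 0.4 10 0 0 0.01 0.4; 0.05 0.4 10 0 0 0.01 0.4; 0.05 0.4 10 0 0 0.01 0.4"
}}

```text
t: 48.27
position: [0.6591, -0.0929, 0.0329]
eef_rot: [[0.942, -0.335, 0.002], [-0.335, -0.942, -0.001], [0.003, 0.0, -1.0]]
force: [-0.4, -0.9, 0.2]
gripper_width: 0.397
```

```bash
python3 plan.py .658 -.0913 .0285 -19.4
```

```text
pos [ 0.6591 -0.0929  0.0329] psi -19.55 F [-0.4 -0.9  0.2] w 0.397 t 48.27 q6 97.0
shift cm [-0.15 -0.11  0.44] rot [ 0.    -0.003 -0.003]
```

>>> {"op": "jog_arm", "data": {
  "targets": "-0.1 -0.1 0.15 0 0 0 0.4; -0.1 -0.1 0.3 0 0 0 0.4; -0.1 -0.1 0.4 0 0 0 0.2; -0.1 -0.1 0.4 0 0 0 0; -0.1 -0.1 0.4 0 0 0 0; -0.1 -0.1 0.4 0 0 0 0; -0.1 -0.1 0.4 0 0 0 0; -0.1 -0.1 0.4 0 0 0 0; -0.1 -0.1 0.2 0 0 0 0; -0.1 -0.1 -0.5 0 0 0 0"
}}

```text
t: 49.1
position: [0.6558, -0.0911, 0.0345]
eef_rot: [[0.942, -0.335, -0.004], [-0.335, -0.942, 0.0], [-0.003, 0.001, -1.0]]
force: [0.4, 1.3, -0.9]
gripper_width: 0.166
```

```bash
python3 plan.py .469 .3653 .13 2.8
```

```text
pos [ 0.6558 -0.0911  0.0345] psi -19.55 F [ 0.4  1.3 -0.9] w 0.166 t 49.1 q6 97.0
shift cm [-32.91 -36.75  -9.47] rot [ 0.     0.004 -0.39 ]
```

>>> {"op": "jog_arm", "data": {
  "targets": "0 0 -2 0 0 0 0; 0 0 -5 0 0 0 0; -1.3 -1.5 -8 0 0 0 0; -3.8 -4.2 -9.5 0 0 -0.05 0; -6.4 -7.1 -9.5 0 0 -0.1 0; -9 -10.1 -9.5 0 0 -0.2 0; -11.6 -13 -9.5 0 0 -0.3 0; -14.3 -15.9 -9.5 0 0 -0.39 0; -16.9 -18.8 -9.5 0 0 -0.39 0; -19.5 -21.8 -9.5 0 0 -0.39 0"
}}

```text
t: 49.93
position: [0.5454, 0.1808, 0.1316]
eef_rot: [[0.999, 0.049, -0.0], [0.049, -0.999, -0.0], [-0.0, 0.0, -1.0]]
force: [1.0, 0.3, 0.7]
gripper_width: 0.172
```

```bash
python3 plan.py .469 .3659 .11 2.8
```

```text
pos [0.5454 0.1808 0.1316] psi 2.82 F [1.  0.3 0.7] w 0.172 t 49.93 q6 100.0
shift cm [ -6.72 -18.86   2.15] rot [0. 0. 0.]
```

>>> {"op": "jog_arm", "data": {
  "targets": "-1.3 -3.5 0 0 0 0 0; -2.6 -7.2 0 0 0 0 0; -3.9 -11 0.3 0 0 0 0; -5.2 -14.6 0.8 0 0 0 0; -6.3 -17.5 1.5 0 0 0 0; -6.7 -18.8 2 0 0 0 0; -6.7 -18.9 3 0 0 0 0; -6.7 -18.9 4 0 0 0 0; -6.7 -18.9 4.6 0 0 0 0; -6.7 -18.9 4.6 0 0 0 0"
}}

```text
t: 50.77
position: [0.4697, 0.3627, 0.0825]
eef_rot: [[0.999, 0.047, -0.004], [0.047, -0.999, -0.003], [-0.004, 0.003, -1.0]]
force: [-0.4, -0.3, -0.9]
gripper_width: 0.168
```

>>> {"op": "jog_arm", "data": {
  "targets": "0 0 0 0 0 0 0; 0 0 0 0 0 0 0; 0 0 0 0 0 0 0; 0 0 0 0 0 0 0; 0 0 0 0 0 0 0; 0 0 0 0 0 0 0; 0 0 0 0 0 0 0; 0 0 0 0 0 0 0; 0 0 0 0 0 0 0; 0 0 0 0 0 0 0"
}}

```text
t: 51.6
position: [0.4701, 0.3649, 0.0849]
eef_rot: [[0.999, 0.049, -0.001], [0.049, -0.999, -0.0], [-0.001, 0.0, -1.0]]
force: [0.2, -0.4, -0.3]
gripper_width: 0.17
```

```bash
python3 plan.py .469 .3659 .035 2.8; python3 look.py w21 wrist
```

```text
pos [0.4701 0.3649 0.0849] psi 2.8 F [ 0.2 -0.4 -0.3] w 0.17 t 51.6 q6 120.0
shift cm [-0.11 -0.11  4.99] rot [0.    0.001 0.   ]
(480, 640, 3) 51.6
```

View pics/w21.png

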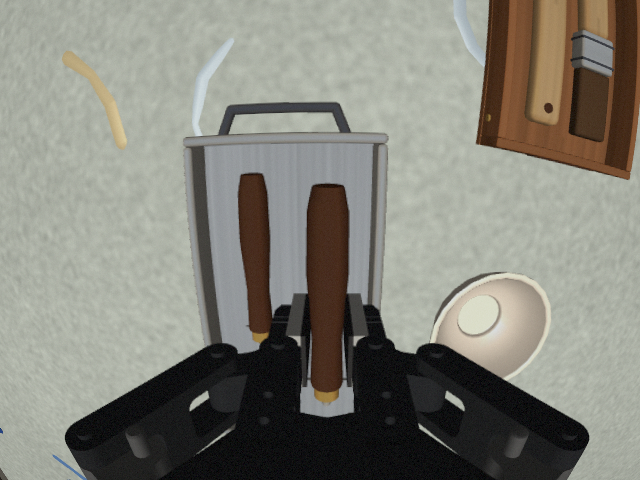

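```bash
python3 -c "
from h import *
f=pickle.load(open('w21.pkl','rb'))
c=np.array([.4701,.3649]);x=np.array([.9988,.049]);y=np.array([-.049,.9988])
for p,z in[((387,145),.028),((382,230),.028),((185,145),.028),((375,145),.028),((372,230),.028),((238,230),.013),((271,230),.013)]:
  q=whit(f,*p,z)[:2]-c;print(p,q@x,q@y)"
```

```text
(387, 145) 0.0698738229154945 -0.02843612024316762
(382, 230) 0.02855098215079074 -0.02729552192163944
(185, 145) 0.07182470371361094 0.06868112446012543
(375, 145) 0.06973034833070521 -0.02275827507129435
(372, 230) 0.028535383014003973 -0.022348666823287323
(238, 230) 0.024541745574264064 0.04748721856824865
(271, 230) 0.02445619774876059 0.02938965523506082
```

>>> {"op": "jog_arm", "data": {
  "targets": "-0.1 -0.22 0.8 0 0 0 0; -0.1 -0.22 1.8 0 0 0 0; -0.1 -0.22 2.8 0 0 0 0; -0.1 -0.22 3.6 0 0 0 0; -0.1 -0.22 4.2 0 0 0 0; -0.1 -0.22 4.6 0 0 0 0; -0.1 -0.22 4.8 0 0 0 0; -0.1 -0.22 4.95 0 0 0 0; -0.1 -0.22 5 0 0 0 0; -0.1 -0.22 5 0 0 0 0"
}}

```text
t: 52.48
position: [0.4693, 0.3671, 0.0352]
eef_rot: [[0.999, 0.049, -0.0], [0.049, -0.999, -0.0], [-0.0, 0.0, -1.0]]
force: [-0.0, -0.4, 0.4]
gripper_width: 0.17
```

>>> {"op": "jog_arm", "data": {
  "targets": "0 0 0 0 0 0 0; 0 0 0 0 0 0 0.2; 0 0 0 0 0 0 0.21; 0 0 0 0 0 0 0.21; 0 0 -0.4 0 0 0 0.21; 0 0 -1.3 0 0 0 0.21; 0 0 -3.5 0 0 0 0.4; 0 0 -6.5 0 0 0 0.4; 0 0 -9.5 0 0 0 0.4; 0 0 -11 0 0 0 0.4"
}}

```text
t: 53.32
position: [0.4708, 0.3681, 0.1503]
eef_rot: [[0.999, 0.049, 0.004], [0.049, -0.999, 0.003], [0.004, -0.003, -1.0]]
force: [0.4, 0.1, 0.7]
gripper_width: 0.404
```

```bash
python3 look.py w22 wrist; python3 look.py t22 top 130 170 530 350 2;  python3 plan.py .437 -.272 .15 19.5
```

```text
(480, 640, 3) 53.3167
(360, 800, 3) 53.3667
pos [0.4716 0.3687 0.1506] psi 2.8 F [0.6 1.  1.1] w 0.398 t 53.42 q6 120.0
shift cm [-6.59 63.82 -0.24] rot [-0.003 -0.007 -0.291]
```

View pics/w22.png

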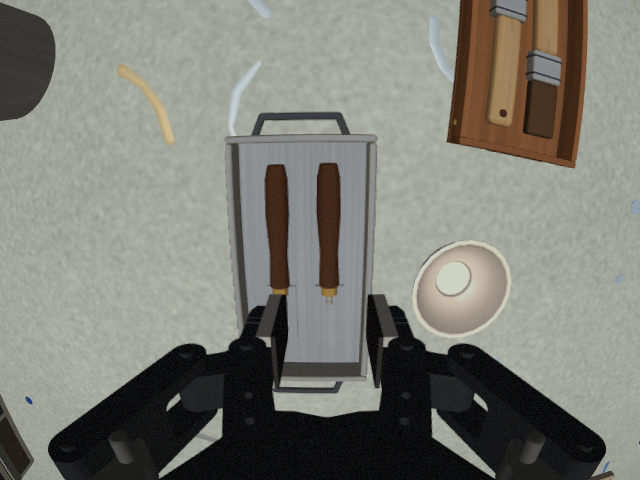

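View pics/t22.png

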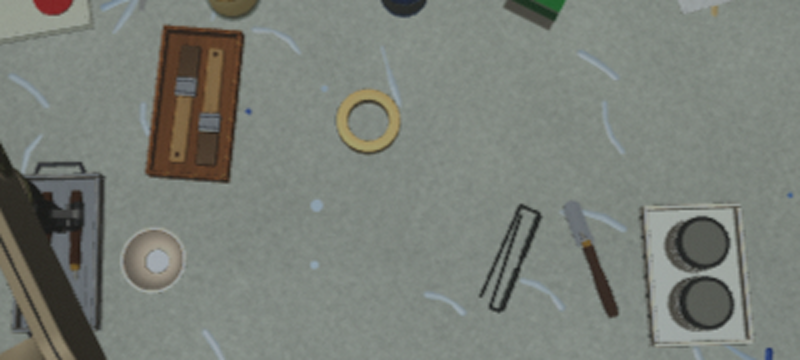

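>>> {"op": "jog_arm", "data": {
  "targets": "-0.2 2.4 0 0 0 0 0.4; -0.6 5.9 0 0 0 -0.05 0.4; -1 9.8 0 0 0 -0.1 0.4; -1.4 13.7 0 0 0 -0.15 0.4; -1.8 17.6 0 0 0 -0.2 0.4; -2.2 21.5 0 0 0 -0.25 0.4; -2.6 25.4 0 0 0 -0.29 0.4; -3 29.3 0 0 0 -0.29 0.4; -3.4 33.2 0 0 0 -0.29 0.4; -3.8 37 0 0 0 -0.29 0.4"
}}

```text
t: 54.25
position: [0.4483, -0.0061, 0.1447]
eef_rot: [[0.943, 0.333, -0.001], [0.333, -0.943, -0.0], [-0.001, -0.0, -1.0]]
force: [1.4, -0.3, -0.1]
gripper_width: 0.402
```

```bash
python3 plan.py .437 -.272 .13 19.5
```

```text
pos [ 0.4483 -0.0061  0.1447] psi 19.42 F [ 1.4 -0.3 -0.1] w 0.402 t 54.25 q6 63.0
shift cm [-9.9  24.7   1.48] rot [-0.     0.001 -0.001]
```

>>> {"op": "jog_arm", "data": {
  "targets": "-1.4 3.5 0 0 0 0 0.4; -2.8 7 0 0 0 0 0.4; -4.2 10.5 0 0 0 0 0.4; -5.6 14 0.3 0 0 0 0.4; -7 17.5 0.6 0 0 0 0.4; -8.4 21 1 0 0 0 0.4; -9.5 23.7 1.3 0 0 0 0.4; -9.9 24.7 1.5 0 0 0 0.4; -9.9 24.7 1.5 0 0 0 0.4; -9.9 24.7 1.5 0 0 0 0.4"
}}

```text
t: 55.08
position: [0.4374, -0.2698, 0.1294]
eef_rot: [[0.944, 0.331, -0.002], [0.331, -0.944, 0.001], [-0.001, -0.002, -1.0]]
force: [-0.0, 0.2, 0.0]
gripper_width: 0.402
```

>>> {"op": "jog_arm", "data": {
  "targets": "0 0 0 0 0 0 0.4; 0 0 0 0 0 0 0.4; 0 0 0 0 0 0 0.4; 0 0 0 0 0 0 0.4; 0 0 0 0 0 0 0.4; 0 0 0 0 0 0 0.4; 0 0 0 0 0 0 0.4; 0 0 0 0 0 0 0.4; 0 0 0 0 0 0 0.4; 0 0 0 0 0 0 0.4"
}}

```text
t: 55.92
position: [0.4379, -0.2703, 0.1301]
eef_rot: [[0.943, 0.332, -0.001], [0.332, -0.943, -0.0], [-0.001, 0.0, -1.0]]
force: [0.0, 0.3, 0.2]
gripper_width: 0.401
```

```bash
python3 plan.py .437 -.272 .03 19.5;python3 look.py w23 wrist
```

```text
pos [ 0.4379 -0.2703  0.1301] psi 19.4 F [0.  0.3 0.2] w 0.401 t 55.92 q6 33.0
shift cm [-0.13  0.13 10.01] rot [ 0.     0.001 -0.002]
(480, 640, 3) 55.9167
```

View pics/w23.png

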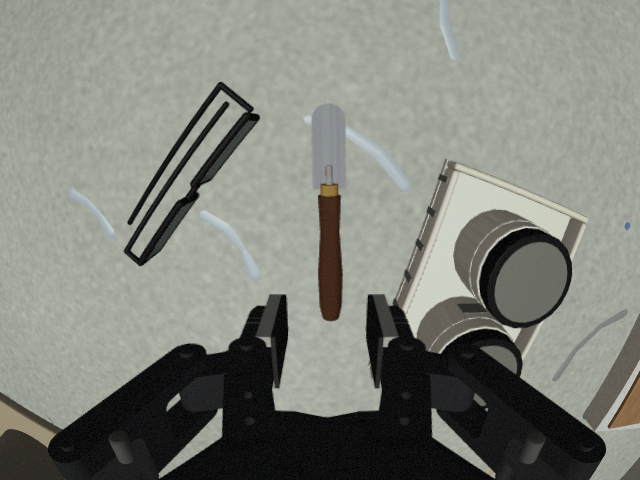

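```bash
python3 -c "
from h import *
f=pickle.load(open('w23.pkl','rb'));a=whit(f,331,320,.010);b=whit(f,328,104,.001);d=(b-a)/np.linalg.norm(b-a);m=(a+b)/2;print(a,b,m,np.degrees(np.arctan2(*(b-a)[1::-1])),m-.02*d)"
```

```text
[ 0.38572382 -0.29220693  0.01      ] [ 0.52675511 -0.24013168  0.001     ] [ 0.45623946 -0.26616931  0.0055    ] 20.266468815103835 [ 0.43751116 -0.27308466  0.00669516]
```

>>> {"op": "jog_arm", "data": {
  "targets": "-0.15 0.12 1 0 0 0 0.4; -0.15 0.12 3.5 0 0 0 0.4; -0.15 0.12 6 0 0 0 0.4; -0.15 0.12 8.2 0 0 0 0.4; -0.15 0.12 9.5 0 0 0 0.4; -0.15 0.12 9.9 0 0 0 0.4; -0.15 0.12 10.05 0 0 0 0.4; -0.15 0.12 10.05 0 0 0 0.4; -0.15 0.12 10.05 0 0 0 0.4; -0.15 0.12 10.05 0 0 0 0.4"
}}

```text
t: 56.8
position: [0.4377, -0.2726, 0.0309]
eef_rot: [[0.943, 0.332, 0.001], [0.332, -0.943, -0.002], [0.001, 0.002, -1.0]]
force: [0.4, -0.7, 0.2]
gripper_width: 0.404
```

```bash
python3 plan.py .437 -.2715 .0285 19.5
```

```text
pos [ 0.4377 -0.2726  0.0309] psi 19.41 F [ 0.4 -0.7  0.2] w 0.404 t 56.8 q6 33.0
shift cm [-0.03 -0.13  0.24] rot [ 0.002 -0.001 -0.001]
```

>>> {"op": "jog_arm", "data": {
  "targets": "0 0 0.1 0 0 -0.006 0.4; 0 0 0.2 0 0 -0.006 0.2; 0 0 0.22 0 0 -0.006 0; 0 0 0.22 0 0 -0.006 0; 0 0 0.22 0 0 -0.006 0; 0 0 0.22 0 0 -0.006 0; 0 0 0.22 0 0 -0.006 0; 0 0 0.22 0 0 -0.006 0; 0 0 0 0 0 -0.006 0; 0 0 -1 0 0 -0.006 0"
}}

```text
t: 57.63
position: [0.4355, -0.2708, 0.0381]
eef_rot: [[0.941, 0.338, -0.004], [0.338, -0.941, 0.002], [-0.003, -0.003, -1.0]]
force: [-0.2, 0.4, -0.9]
gripper_width: 0.171
```

```bash
python3 plan.py .429 .385 .14 2.8
```

```text
pos [ 0.4355 -0.2708  0.0381] psi 19.76 F [-0.2  0.4 -0.9] w 0.171 t 57.63 q6 33.0
shift cm [ 21.53 -61.97 -10.06] rot [-0.003  0.003  0.296]
```

>>> {"op": "jog_arm", "data": {
  "targets": "0 0 -2 0 0 0 0; 0 0 -5 0 0 0 0; 0.6 -1.7 -8 0 0 0 0; 1.7 -5 -10 0 0 0.05 0; 2.9 -8.5 -10 0 0 0.1 0; 4.2 -12.1 -10 0 0 0.15 0; 5.4 -15.6 -10 0 0 0.2 0; 6.7 -19.2 -10 0 0 0.25 0; 7.9 -22.7 -10 0 0 0.296 0; 9.1 -26.3 -10 0 0 0.296 0"
}}

```text
t: 58.47
position: [0.4332, 0.008, 0.1402]
eef_rot: [[0.999, 0.045, -0.0], [0.045, -0.999, -0.0], [-0.0, 0.0, -1.0]]
force: [1.1, 0.1, -0.7]
gripper_width: 0.165
```

```bash
python3 plan.py .428 .3834 .13 2.8
```

```text
pos [0.4332 0.008  0.1402] psi 2.6 F [ 1.1  0.1 -0.7] w 0.165 t 58.47 q6 82.0
shift cm [  1.19 -37.52   1.  ] rot [ 0.     0.    -0.003]
```

>>> {"op": "jog_arm", "data": {
  "targets": "0.1 -3.9 0 0 0 0 0; 0.2 -7.9 0 0 0 0 0; 0.4 -11.9 0 0 0 0 0; 0.5 -15.9 0 0 0 0 0; 0.6 -19.9 0 0 0 0 0; 0.8 -23.9 0 0 0 0 0; 0.9 -27.9 0 0 0 0 0; 1 -31.7 0 0 0 0 0; 1.1 -35 0 0 0 -0.003 0; 1.2 -37 0 0 0 -0.003 0"
}}

```text
t: 59.3
position: [0.4266, 0.3799, 0.1399]
eef_rot: [[0.999, 0.054, -0.001], [0.054, -0.999, 0.001], [-0.001, -0.001, -1.0]]
force: [0.9, 1.1, -0.2]
gripper_width: 0.169
```

>>> {"op": "jog_arm", "data": {
  "targets": "0 -0.5 0.5 0 0 0 0; 0 -0.5 1.5 0 0 0 0; 0 -0.5 3 0 0 0 0; 0 -0.5 4 0 0 0 0; 0 -0.5 4.5 0 0 0 0; 0 -0.5 4.5 0 0 0 0; 0 -0.5 4.5 0 0 0 0; 0 -0.5 4.5 0 0 0 0; 0 -0.5 4.5 0 0 0 0; 0 -0.5 4.5 0 0 0 0"
}}

```text
t: 60.13
position: [0.4279, 0.3818, 0.0953]
eef_rot: [[0.999, 0.052, 0.001], [0.052, -0.999, 0.001], [0.001, -0.001, -1.0]]
force: [0.5, 0.1, -0.4]
gripper_width: 0.168
```

```bash
python3 plan.py .428 .3834 .053 2.8; python3 look.py w24 wrist
```

```text
pos [0.4279 0.3818 0.0953] psi 2.96 F [ 0.5  0.1 -0.4] w 0.168 t 60.13 q6 124.0
shift cm [ 0.02 -0.16  4.23] rot [-0.001 -0.001  0.003]
(480, 640, 3) 60.1333
```

View pics/w24.png

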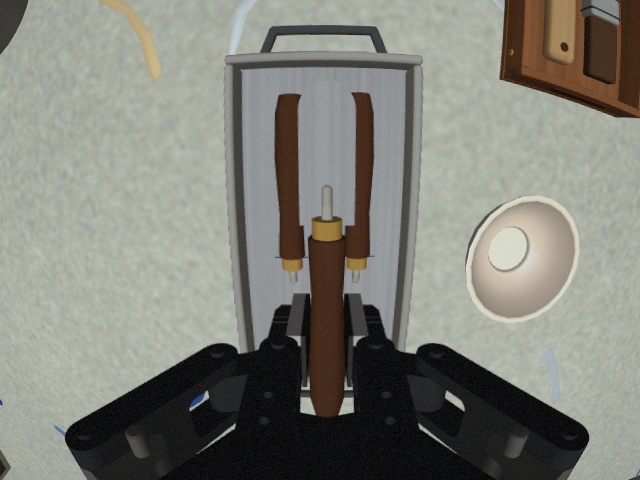

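>>> {"op": "jog_arm", "data": {
  "targets": "0 -0.05 0.8 0 0 0 0; 0 -0.05 1.8 0 0 0 0; 0 -0.05 2.8 0 0 0 0; 0 -0.05 3.6 0 0 0 0; 0 -0.05 4.2 0 0 0 0; 0 -0.05 4.5 0 0 0 0; 0 -0.05 4.6 0 0 0 0; 0 -0.05 4.6 0 0 0 0; 0 -0.05 4.6 0 0 0 0; 0 -0.05 4.6 0 0 0 0"
}}

```text
t: 61.02
position: [0.4271, 0.3822, 0.0487]
eef_rot: [[0.999, 0.052, -0.001], [0.052, -0.999, -0.0], [-0.001, 0.0, -1.0]]
force: [-3.7, -0.3, 4.8]
gripper_width: 0.164
```

```bash
python3 look.py w25 wrist
```

```text
(480, 640, 3) 61.0167
```

View pics/w25.png

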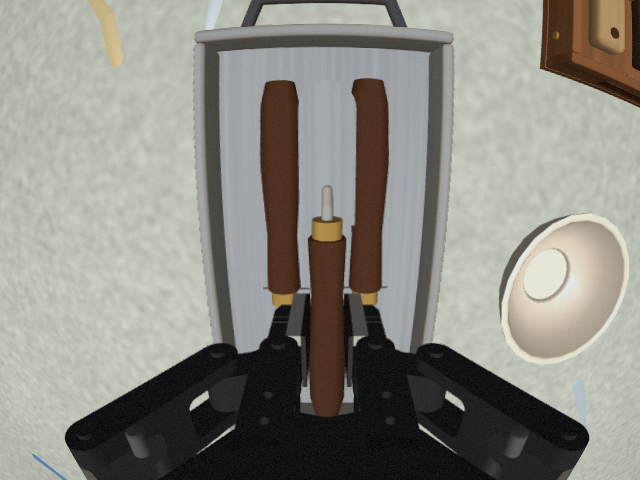

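>>> {"op": "jog_arm", "data": {
  "targets": "0 0 -0.4 0 0 0 0; -0.3 0 -0.5 0 0 0 0; -0.6 0 -0.5 0 0 0 0; -0.85 0 -0.5 0 0 0 0; -0.85 0 -0.4 0 0 0 0; -0.85 0 -0.2 0 0 0 0; -0.85 0 0 0 0 0 0; -0.85 0 0.2 0 0 0 0; -0.85 0 0.2 0 0 0 0; -0.85 0 0.2 0 0 0 0"
}}

```text
t: 61.9
position: [0.419, 0.3822, 0.0474]
eef_rot: [[0.999, 0.052, -0.0], [0.052, -0.999, 0.001], [-0.0, -0.001, -1.0]]
force: [-5.4, -0.0, 10.1]
gripper_width: 0.169
```

```bash
python3 look.py w26 wrist
```

```text
(480, 640, 3) 61.9
```

View pics/w26.png

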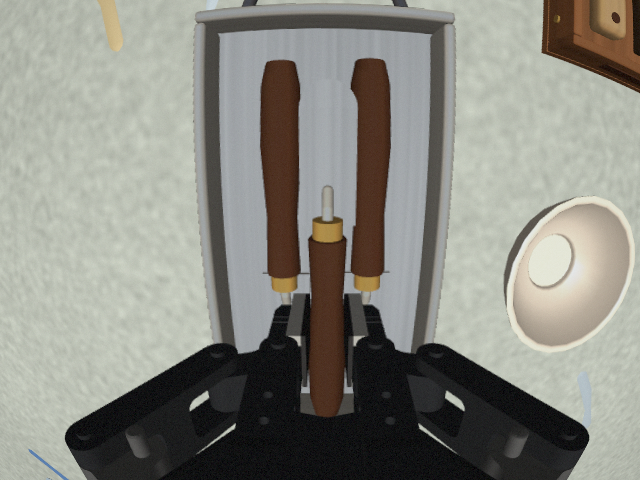

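>>> {"op": "jog_arm", "data": {
  "targets": "0 0 -0.5 0 0 0 0; 0 -0.1 -0.6 0 0 0.003 0; 0 -0.15 -0.6 0 0 0.003 0; 0 -0.15 -0.6 0 0 0.003 0; 0 -0.15 -0.4 0 0 0.003 0; 0 -0.15 -0.2 0 0 0.003 0; 0 -0.15 0 0 0 0.003 0; 0 -0.15 0.1 0 0 0.003 0; 0 -0.15 0.1 0 0 0.003 0; 0 -0.15 0.1 0 0 0.003 0"
}}

```text
t: 62.78
position: [0.4185, 0.3829, 0.045]
eef_rot: [[0.999, 0.049, -0.001], [0.049, -0.999, -0.001], [-0.001, 0.001, -1.0]]
force: [0.4, -0.2, 0.0]
gripper_width: 0.167
```

```bash
python3 plan.py .419 .384 .04 2.8; python3 look.py w27 wrist 180 0 480 450 2; mv pics/w27.png pics/w27f.png; python3 -c "
import cv2;i=cv2.imread('pics/w27f.png');cv2.imwrite('pics/w27.png',i[:600])"; python3 look.py s27 side 190 110 350 210 5
```

```text
pos [0.4185 0.3829 0.045 ] psi 2.8 F [ 0.4 -0.2  0. ] w 0.167 t 62.78 q6 124.0
shift cm [ 0.05 -0.1   0.5 ] rot [ 0.001  0.001 -0.   ]
(900, 600, 3) 62.7833
(500, 800, 3) 62.8333
```

View pics/w27.png

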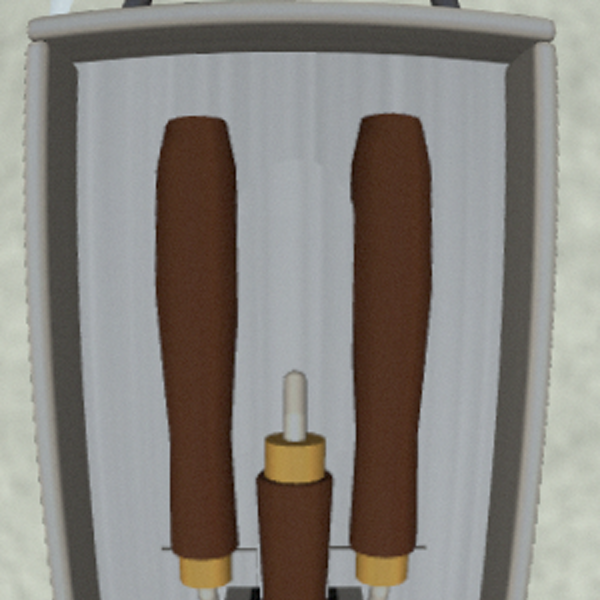

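View pics/s27.png

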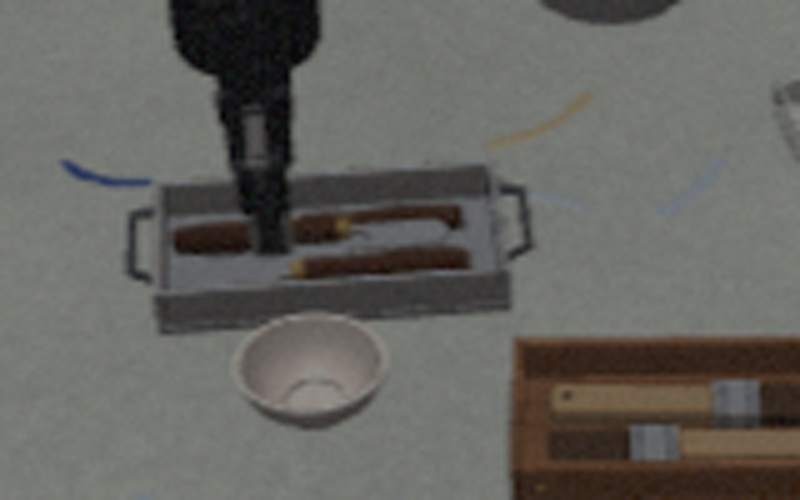

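>>> {"op": "jog_arm", "data": {
  "targets": "0 -0.05 0.05 0 0 0 0; 0 -0.05 0.1 0 0 0 0; 0 -0.05 0.15 0 0 0 0; 0 -0.05 0.2 0 0 0 0; 0 -0.05 0.25 0 0 0 0; 0 -0.05 0.3 0 0 0 0; 0 -0.05 0.35 0 0 0 0; 0 -0.05 0.4 0 0 0 0; 0 -0.05 0.4 0 0 0 0; 0 -0.05 0.4 0 0 0 0"
}}

```text
t: 63.72
position: [0.4186, 0.3836, 0.0414]
eef_rot: [[0.999, 0.049, -0.001], [0.049, -0.999, -0.0], [-0.001, 0.0, -1.0]]
force: [0.0, 0.2, -0.1]
gripper_width: 0.167
```

>>> {"op": "jog_arm", "data": {
  "targets": "0 0 0.05 0 0 0 0; 0 0 0.1 0 0 0 0; 0 0 0.15 0 0 0 0; 0 0 0.2 0 0 0 0; 0 0 0.25 0 0 0 0; 0 0 0.3 0 0 0 0; 0 0 0.3 0 0 0 0; 0 0 0.3 0 0 0 0; 0 0 0.3 0 0 0 0; 0 0 0.3 0 0 0 0"
}}

```text
t: 64.55
position: [0.4187, 0.3836, 0.0384]
eef_rot: [[0.999, 0.049, -0.001], [0.049, -0.999, -0.0], [-0.001, 0.0, -1.0]]
force: [-0.6, -0.4, -1.1]
gripper_width: 0.169
```

>>> {"op": "jog_arm", "data": {
  "targets": "0 0 0.05 0 0 0 0; 0 0 0.1 0 0 0 0; 0 0 0.15 0 0 0 0; 0 0 0.2 0 0 0 0; 0 0 0.25 0 0 0 0; 0 0 0.3 0 0 0 0; 0 0 0.3 0 0 0 0; 0 0 0.3 0 0 0 0; 0 0 0.3 0 0 0 0; 0 0 0.3 0 0 0 0"
}}

```text
t: 65.38
position: [0.4186, 0.3836, 0.0354]
eef_rot: [[0.999, 0.049, -0.001], [0.049, -0.999, -0.0], [-0.001, 0.0, -1.0]]
force: [0.6, -1.4, -0.1]
gripper_width: 0.165
```

>>> {"op": "jog_arm", "data": {
  "targets": "0 0 0 0 0 0 0; 0 0 0 0 0 0 0.2; 0 0 0 0 0 0 0.21; 0 0 0 0 0 0 0.21; 0 0 -0.2 0 0 0 0.21; 0 0 -0.6 0 0 0 0.21; 0 0 -1.5 0 0 0 0.21; 0 0 -4 0 0 0 0.21; 0 0 -8 0 0 0 0.21; 0 0 -12 0 0 0 0.21"
}}

```text
t: 66.22
position: [0.4177, 0.3828, 0.1562]
eef_rot: [[0.999, 0.049, -0.003], [0.049, -0.999, -0.002], [-0.003, 0.002, -1.0]]
force: [0.9, -0.7, 0.4]
gripper_width: 0.21
```

```bash
python3 look.py w28 wrist;python3 look.py s28 side 190 110 350 210 5;  python3 plan.py .40 .2 .35 2.8
```

```text
(480, 640, 3) 66.2167
(500, 800, 3) 66.2667
pos [0.4227 0.3868 0.1651] psi 2.8 F [1.5 0.3 0.7] w 0.209 t 66.32 q6 125.0
shift cm [ -2.98  18.4  -18.67] rot [-0.008 -0.011  0.   ]
```

View pics/w28.png

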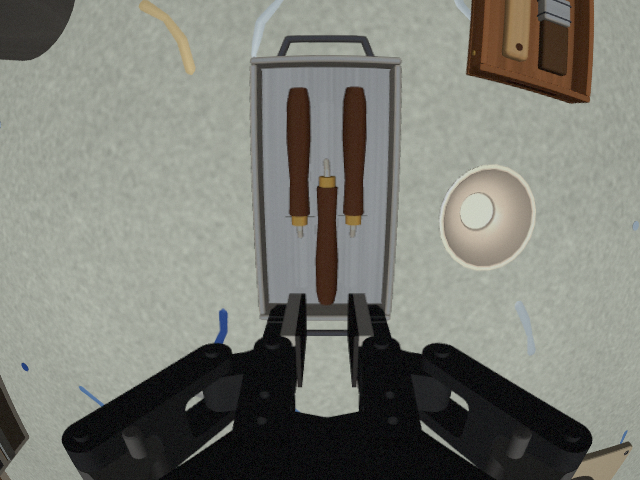

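View pics/s28.png

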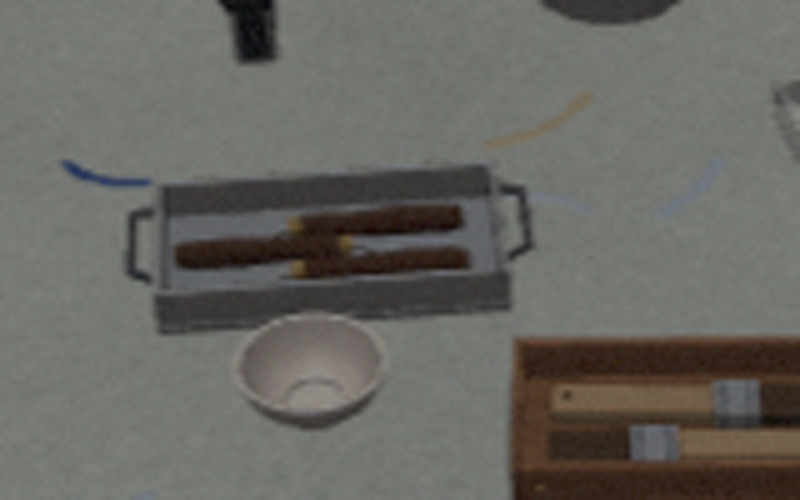

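>>> {"op": "jog_arm", "data": {
  "targets": "0 0 -2 0 0 0 0.2; 0 1 -5 0 0 0 0.2; -0.3 4 -8 0 0 0 0.2; -0.6 7 -11 0 0 0 0.2; -1 10 -14 0 0 0 0.2; -1.4 13.5 -16 0 0 0 0.2; -2 17 -18 0 0 0 0.2; -2.5 21 -18 0 0 0 0.2; -3 25 -18 0 0 0 0.2; -3 28 -18 0 0 0 0.2"
}}

```text
t: 67.15
position: [0.4019, 0.1003, 0.3373]
eef_rot: [[0.999, 0.049, 0.003], [0.049, -0.999, -0.001], [0.003, 0.001, -1.0]]
force: [0.0, -0.2, -0.7]
gripper_width: 0.194
```

```bash
python3 -c "
from h import *
f=pickle.load(open('w28.pkl','rb'))
c=np.array([.4481,.3839]);x=np.array([.9988,.049]);y=np.array([-.049,.9988])
for p,z in[((327,304),.010),((326,60),.028),((326,317),.028),((299,88),.012),((355,88),.012)]:
  q=whit(f,*p,z)[:2]-c;print(p,q@x,q@y)"
python3 look.py t29 top; python3 look.py s29 side
```

```text
(327, 304) -0.08725470646658694 -0.00017556393901551628
(326, 60) 0.09269710837768458 0.0004568625032114583
(326, 317) -0.08912277893280474 0.000602141709700456
(299, 88) 0.07579394355966242 0.019070625012500307
(355, 88) 0.07579057546174672 -0.019490341150233674
(480, 640, 3) 67.15
(480, 640, 3) 67.2
```

View pics/t29.png

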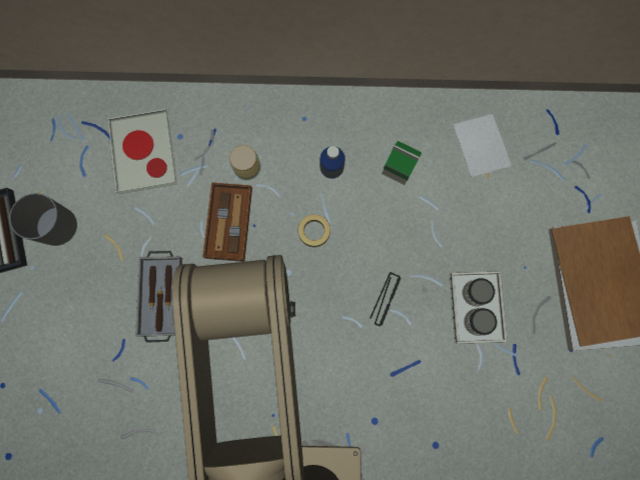

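View pics/s29.png

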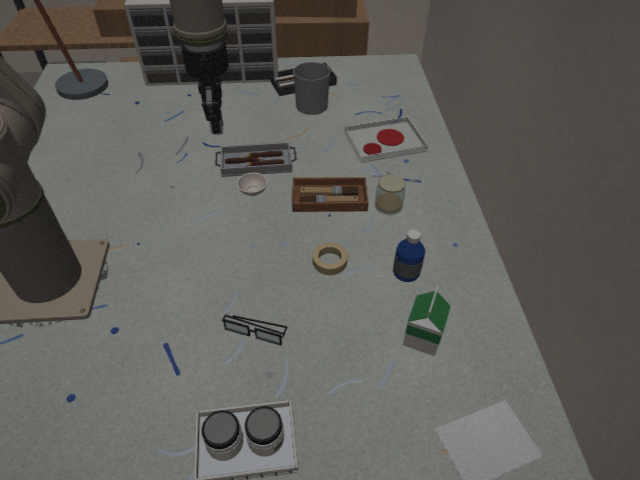

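```bash
python3 -c "
import pickle,cv2
f=pickle.load(open('t29.pkl','rb'))['frame'][:,:,::-1]
cv2.imwrite('pics/t29c.png',cv2.resize(f[245:348,130:190],None,fx=5.8,fy=5.8,interpolation=cv2.INTER_CUBIC))"; python3 plan.py .398 .3825 .12 2.8
```

```text
pos [0.4027 0.0989 0.3368] psi 2.52 F [ 0.1  0.3 -0.3] w 0.2 t 67.25 q6 94.0
shift cm [  0.73 -28.38  21.64] rot [ 0.002 -0.002 -0.005]
```

View pics/t29c.png

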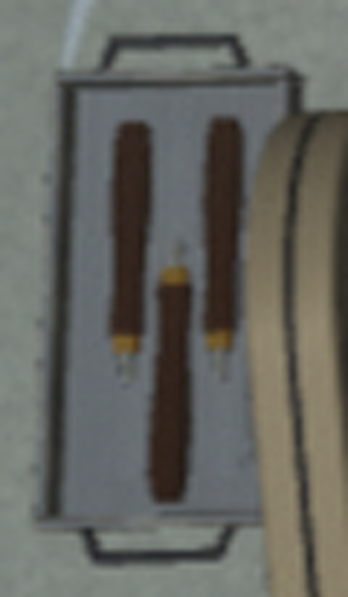

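```bash
python3 -c "
from workcell import job_done,monitor
o=monitor.get_obs();print(o['force'],o['qd'].round(2),o['t']);print(job_done())"
```

```text
[ 0.12603214  0.33835196 -0.28698572] [ 4.39  1.8  -0.87  2.14 -0.65  5.17] 67.25
the job is handed in; nothing more can be done
None
```

I handed the job in at about 67 s of the 208 s allowed, with everything sorted into its bin. This start had two brushes and three palette knives.

- **Jars:** I pressed each loose lid down before lifting its jar. Both stopped moving with the lid top 62 mm above the table (the "home" height) at about 22 N. Both jars stand upright side by side in the white tray.
- **Brushes:** Both lie flat in the wooden box, side by side, pointing opposite ways.
- **Knives:** All three lie flat in the steel tray, with the middle one reversed. While lowering that one I twice met light contact, 5 N and then 10 N, probably its blade on a neighbour's handle. I shifted it slightly and it then went down with no contact force.

The last top and side pictures showed nothing left on the table to sort. The spectacles, tape, bowl, carton, bottle and glass jar looked unmoved, and the gripper was clear of everything. I did not see any object get knocked aside during the run.

**Disagreement in the last checks:** two cameras gave different gaps between the middle knife's handle end and the tray's end wall. The wrist camera gave about 1 mm and the top camera about 4–5 mm. Both put the knife inside and lying flat, so I left it.

The arm was still settling, at a few degrees per second, when I handed in.

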